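# Load a sample dish into the colour meter and index its filter slide

## Task

Take a reading of the sample: pull the sloping flap of the colour meter open, set the sample dish flat in the round recess inside, keeping it level on the way, and push the flap fully shut again. Then slide the filter slide on top of the meter to the right, past the first click, until its ball clicks into the second notch. Finish while still gripping the slide's tab there, so that it stays in the notch while the reading is taken; do not disturb the cream jar and the lotion pot.

Things in the scene. Friction and masses are not known exactly. Their poses are not given: they have to be found in the camera images.
- colour_meter: Fixed bench colour meter. Origin: centre of its underside; -x is its front (robot side), +y its left, z up. In its frame, mm: base 200 x 190; sample bay x -92 to -10, y -80 to 80 behind the sloping flap; white housing behind it, x -10 to 100, top z 94; on that a rail along y, x 36-80, to z 106; reading head over the rail's right end, y -56 to -94, to z 144; display pod on the right, to z 58.
- flap (a joint): Sloping front flap on its bottom hinge, rad. 0 = shut, leaning to the rear, 40 deg above level. Grows as its top is pulled up and over towards the robot: 0.87 upright, 1.45 open stop (33 deg past upright). 150 g, light friction, damped: it falls shut or open by itself from either side of upright and stays there.
- flap_hinge (a point): Middle of the flap's hinge line, which runs along the meter's y; at x -92, y 0, z 36 mm in the meter's frame.
- flap_handle (a point): Middle of the flap's handle, a round steel bar 8 mm thick, 80 mm long along the meter's y, 126 mm from the hinge line and 29 mm beyond the flap's edge. In the meter's frame shut at x -2, z 125 mm (45 deg above level from the hinge; 25 mm of air below it), open at x -168, z 137. Pinched from above (fingers in front and behind) it turns between the fingers.
- sample_dish: Shallow round clear petri dish with a set sample in it, 60 mm in diameter, 13 mm high, 22 g. Origin: centre of its underside; z up. Stands on the table to the left of the meter. The only dish of this shape.
- dish_recess (a point): Centre of the floor of the round recess in the bay's stage, 66 mm across, 3 mm deep (stage top 3 mm above this point); at x -46, y 0, z 30 mm in the meter's frame, axes as the meter's. The bay's rear wall is 36 mm behind it and rises 64 mm above it.
- filter_slide (a joint): Travel of the filter slide, m: 0 at the left end, grows to the right (meter's -y), end stop 0.090. Starts between 0 and 0.018. A spring-loaded ball drops into notches at 0.028, 0.056 and 0.084; it catches within about 4 mm of a notch and takes about 7 N along the rail to leave; elsewhere the slide moves with 1 N.
- slide_tab (a point): Grip point of the upright black tab of the filter slide, 14 mm (x) by 20 mm (y, along the rail); its top is 12 mm above this point, its foot 17 mm below it. At x 58, y 75 minus the travel, z 127.5 mm in the meter's frame.
- cream_jar: Small white cream jar, 51 mm in diameter, 27 mm high; origin at the centre of its underside. A bystander.
- lotion_pot: Lotion pot with a tan lid, 65 mm in diameter, 29 mm high; origin at the centre of its underside. A bystander.

How it is judged:
By the outcome, as a careful person would: the job done as asked, in the order asked, and still so for the second after the job is handed in, while the arm keeps its last pose, push and grip.
It also fails if it takes over 72 s, if anything falls off the work surface, if the arm or the gripper's body presses on something with over 40 N, if the wrist force passes 120 N, or if a joint passes its speed limit or range.

## Robot

A 7-joint arm with a two-finger parallel gripper is mounted at the origin on a cart in front of the work surface, level with it; the furniture and walls round the work are solid. World frame = base frame: x ahead of the robot, y to its left, z up, the work surface at z = 0. Lengths are in mm, angles in rad, forces in N, time in s.
With the tool pointing down it reaches from about 400 to 850 mm from the base axis. Payload 10.4 kg.
Tool frame: the origin (TCP) lies at the very end of the fingers, on their centre line; the grasp point (between the pads) lies 19 mm behind it (arm.pinch_z is the distance from the TCP to the grasp point, in mm); z points along the fingers, y is the line along which they close (so a half turn about z gives the same grasp; the last joint's range is limited). The gripper opens to 85 mm and grips with 20 to 120 N. Pads are 22 mm wide; open, the fingers measure 114 mm over their backs; the gripper's body (76 mm by 85 mm) begins 54 mm behind the grasp point. The pads swing forward as they close: fully open they stand 13 mm farther back than shut.
Start: joints at [1.266, 0.332, -0.065, 1.46, 0.022, 1.35, -0.088], TCP at [173.826, -600.366, 194.338] pointing down, gripper open.
Joint ranges: [-2.6, 2.6], [-0.5, 2.12], [-1.47, 1.34], [0.16, 2.42], [-1.27, 4.41], [0.06, 2.06], [-2.6, 2.6]. Speed limits (rad/s): [2.22, 2.22, 2.79, 2.79, 3.14, 3.14, 3.14].

## Interface

Orientations are given as a 3x3 rotation matrix whose columns are the frame's x, y, z axes.
In Python, from station import arm gives the robot as it stands.
- The arm moves only by the shell command python3 -m creep 'ROWS' [FORCE]. ROWS is a JSON object whose one key "rows" holds a list of rows, each an object of numbers: "dx", "dy", "dz": the shift along the tool's x, y, z in units of 60 mm (1.0 is 60 mm); "yaw": the turn about the tool's z in units of 5 degrees (1.0 is 5 degrees); "fingers": the finger opening in mm, from 0 to 85.4. In form: {"rows": [{"dx": .., "dy": .., "dz": .., "yaw": .., "fingers": ..}, ...]}. A call has 1 to 10 rows; each row is the pose to reach, as a shift and turn from the pose commanded when the call began, along the tool's axes at that moment; what a row does not reach only later rows make up. A row lasts 1/8 s, in which the tool goes at most 62.5 mm and 10.7 degrees, less where a joint would pass 70% of its speed; a pose out of reach is approached as far as the arm can. A call with a gripper value outside its range is refused whole. The fingers move at their own pace and stop on an object; FORCE is the grip in N (left out, the last holds). Time passes only in rows, so rows that repeat a pose let the fingers close. It gives the time, the measured TCP pose, the force, the opening and the grip force at its end, in the units of the state.
- arm.sense(): the state, without advancing time (a new reading comes with each control period).
- arm.grab_frame(name): name is "scene" or "top" or "wrist"; returns a dict with "pixels" (384x512x3 uint8, blue, green, red), "z_map" (384x512 float32, mm along the optical axis (not along the pixel's ray), 0 where there is no reading), "vertical_fov" (degrees; the focal length in pixels is half the picture's height over the tangent of half this angle, whatever the lens; pixels are square), "cx", "cy" (the principal point, pixels), "dist_coeffs" ([k1, k2, p1, p2, k3] as OpenCV has them; the pictures are not rectified), "camera_from_world" (4x4, takes a point from world to camera coordinates); the wrist camera has in their place "T_tool_cam" (4x4, takes a point from camera to tool coordinates, whose origin is the TCP and whose axes are the flange's). Camera axes: x right, y up, looking along -z (the intrinsics and any distortion apply to the point x, -y, -z); pixel columns grow to the right and rows downward; lengths in mm; the calibration is good to about 2 mm. A picture is of the moment at which its call begins: read the wrist's pose just before it.
- arm.job_done(): hands the job in; it is judged then, once.
Trained networks look in a picture, given as the dict that the camera call returned (one of the last four; its "shot" number tells which), for a name from the list of things; names that differ only in an ending like _2 or _b are one class to them, and where a whole thing is asked for, a point or a joint stands for the part that bears it (a point fixed in the world has none). Each returns a list of dicts, best first, with "confidence" (0 to 1); they miss things now and then, are a little off and sometimes report something else, mostly with a low value. They report only what shows in the picture. A call takes as long as a camera call.
- arm.recognise(picture, name): "xy" ([column, row] in pixels, amid what is visible of it).
The state is a dict: "clock": time; "joints": joint angles; "qvel": joint speeds; "effort": joint torques, N m; "eef_pos": TCP position; "tool_rot": TCP orientation; "force": force on the tool from outside, world axes, zero at the start; "wrist_torque": the same for the moment, N m; "opening": finger opening in mm; "grasp_force": force on a finger pad.
Only numpy, scipy, OpenCV 4.12 (cv2) and the standard library are available. Lean on these libraries where they do the work, as an engineer would, in place of code of your own. Each camera call takes 0.05 s, during which the arm holds its last target. There are 200 camera calls.

## Working session

There is one attempt and no reset: what is moved stays moved. The work goes in short steps, Python scripts to look and compute and a shell command to move; the robot and the scene stay as the last step left them, time stands still between calls to the robot, and variables do not carry over. Pictures are saved under pics/ and viewed, at most 10 in all, crops included, and the job is handed in when it is done.

```bash
ls; mkdir -p pics; cat > h.py <<'E'
import numpy as np, cv2
from station import arm
def cam(name):
    s=arm.sense(); f=arm.grab_frame(name)
    H,W=f["z_map"].shape; fl=H/2/np.tan(np.radians(f["vertical_fov"])/2)
    K=np.array([[fl,0,f["cx"]],[0,fl,f["cy"]],[0,0,1]])
    if "camera_from_world" in f: T=np.linalg.inv(np.array(f["camera_from_world"]))
    else:
        A=np.eye(4);A[:3,:3]=s["tool_rot"];A[:3,3]=s["eef_pos"];T=A@np.array(f["T_tool_cam"])
    f["K"]=K;f["T"]=T;f["D"]=np.array(f["dist_coeffs"],float)
    return f
def pts(f,uv,z=None):
    uv=np.asarray(uv,float).reshape(-1,2)
    n=cv2.undistortPoints(uv[:,None],f["K"],f["D"])[:,0]
    if z is None: z=f["z_map"][uv[:,1].round().astype(int),uv[:,0].round().astype(int)]
    P=np.c_[n[:,0]*z,-n[:,1]*z,-z*np.ones(len(n))]
    return P@f["T"][:3,:3].T+f["T"][:3,3]
def cloud(f):
    v,u=np.nonzero(f["z_map"]>0)
    return np.c_[u,v],pts(f,np.c_[u,v])
def proj(f,P):
    Ti=np.linalg.inv(f["T"]);c=np.atleast_2d(P)@Ti[:3,:3].T+Ti[:3,3]
    c=c*[1,-1,-1]
    return cv2.projectPoints(c,np.zeros(3),np.zeros(3),f["K"],f["D"])[0][:,0]
E
python3 - <<'E'
from h import *
s=arm.sense();print({k:np.round(v,3).tolist() for k,v in s.items()})
for n in ("scene","top"):
    f=cam(n);cv2.imwrite(f"pics/{n}0.png",f["pixels"])
    print(n,f["T"].round(2).tolist())
    for o in ["colour_meter","flap","flap_handle","sample_dish","slide_tab","cream_jar","lotion_pot","dish_recess"]:
        try:
            for r in arm.recognise(f,o)[:2]:
                print(o,np.round(r["xy"]),round(r["confidence"],2),pts(f,[r["xy"]]).round())
        except Exception as e: print(o,e)
E
```

```text
pics
{'clock': 0.0, 'joints': [1.266, 0.333, -0.065, 1.461, 0.022, 1.35, -0.088], 'qvel': [-0.0, -0.0, 0.0, 0.0, -0.001, 0.001, -0.0], 'effort': [-0.0, -62.544, 0.049, -39.161, 0.016, 0.01, 0.0], 'eef_pos': [173.667, -599.944, 193.531], 'tool_rot': [[0.961, 0.278, -0.0], [0.278, -0.961, 0.001], [-0.0, -0.001, -1.0]], 'force': [0.144, -0.008, 0.234], 'wrist_torque': [-0.007, -0.04, -0.017], 'grasp_force': 0.0, 'opening': 85.313}
scene [[0.78, 0.48, -0.39, 177.4], [-0.62, 0.62, -0.48, -537.78], [0.01, 0.62, 0.78, 814.14], [0.0, 0.0, 0.0, 1.0]]
colour_meter [333. 300.] 0.95 [[ 500. -342.   94.]]
colour_meter [355. 258.] 0.23 [[ 582. -310.  104.]]
flap [297. 293.] 0.68 [[ 468. -289.   76.]]
flap_handle [295. 291.] 0.8 [[ 468. -284.   77.]]
sample_dish [220. 221.] 0.93 [[480. -40.   3.]]
slide_tab [354. 260.] 0.61 [[ 576. -313.  106.]]
cream_jar [173. 182.] 0.58 [[454.  96.  25.]]
lotion_pot [224. 173.] 0.82 [[554.  45.  29.]]
dish_recess [334. 301.] 0.9 [[ 501. -344.   93.]]
top [[0.09, 0.97, -0.22, 324.48], [-1.0, 0.08, -0.02, -117.5], [-0.0, 0.22, 0.97, 1054.75], [0.0, 0.0, 0.0, 1.0]]
colour_meter [349. 209.] 0.76 [[ 508. -309.   94.]]
flap [332. 229.] 0.98 [[ 466. -279.   72.]]
flap [352. 176.] 0.28 [[ 578. -309.  104.]]
flap_handle [329. 226.] 0.65 [[ 473. -271.   75.]]
sample_dish [221. 218.] 0.88 [[480. -35.   3.]]
slide_tab [355. 176.] 0.86 [[ 578. -318.  102.]]
slide_tab [154. 216.] 0.27 [[468. 114.  28.]]
cream_jar [155. 219.] 0.63 [[461. 110.  29.]]
lotion_pot [186. 178.] 0.69 [[560.  50.  32.]]
lotion_pot [355. 177.] 0.21 [[ 575. -316.  105.]]
dish_recess [348. 207.] 0.56 [[ 513. -306.   91.]]
```

```bash
python3 -c "
import cv2,numpy as np
a=cv2.imread('pics/scene0.png')[150:384,150:450];b=cv2.imread('pics/top0.png')[110:310,130:430]
cv2.imwrite('pics/c0.png',np.vstack([cv2.resize(x,None,fx=1.35,fy=1.35) for x in (a,b)]))"
```

```text
(no output)
```

View pics/c0.png

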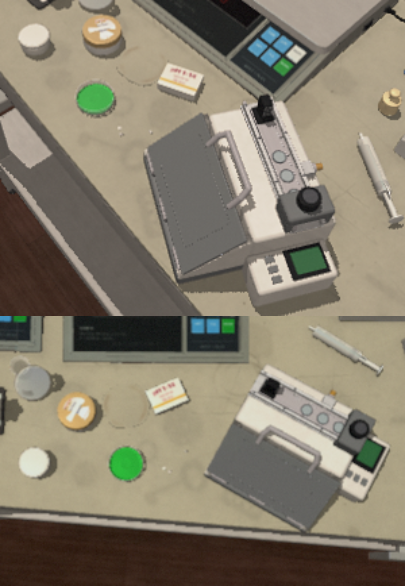

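```bash
python3 - <<'E'
from h import *
from scipy.optimize import least_squares
for n in ("scene","top"):
    f=cam(n);uv,P=cloud(f)
    m=(P[:,0]>380)&(P[:,0]<680)&(P[:,1]<-150)&(P[:,1]>-480)
    for lo,hi in((30,60),(91,97),(103,109),(134,137),(137,141),(141,148)):
        k=m&(P[:,2]>lo)&(P[:,2]<hi)
        if k.sum()<10: print(lo,k.sum());continue
        r=cv2.minAreaRect(P[k][:,:2].astype(np.float32))
        print(n,lo,hi,k.sum(),P[k].mean(0).round(1),np.round(r[0],1),np.round(r[1],1),round(r[2],1))
    r=arm.recognise(f,"sample_dish")[0]
E
```

```text
scene 30 60 4082 [ 473.7 -358.5   51.2] [ 534.7 -274.6] [359. 208.] 60.6
scene 91 97 3291 [ 532.4 -314.    94. ] [ 546.6 -315.6] [191. 137.] 64.6
scene 103 109 1282 [ 572.4 -319.9  105.1] [ 555.  -319.7] [191.  130.3] 65.3
scene 134 137 30 [ 559.6 -341.9  135.6] [ 567.1 -329.5] [167.9  20.4] 64.8
scene 137 141 92 [ 580.  -303.6  139. ] [ 567.1 -329.9] [168.3  21.7] 65.5
scene 141 148 225 [ 541.3 -392.2  144. ] [ 572.2 -335.7] [163.1  27.2] 61.7
top 30 60 2103 [ 474.7 -324.7   51. ] [ 533.4 -271. ] [355.8 209. ] 59.3
top 91 97 2324 [ 539.1 -302.7   94.1] [ 546.6 -312.8] [190.2 137.8] 64.6
top 103 109 1008 [ 570.  -318.6  105.2] [ 556.4 -315.7] [186.3 133.2] 63.7
top 134 137 19 [ 575.6 -301.6  135.6] [ 543.6 -314. ] [165.8  70.3] 63.1
top 137 141 66 [ 583.8 -293.9  139.1] [ 566.7 -326.8] [166.9  14.5] 63.0
top 141 148 144 [ 542.8 -387.6  144.2] [ 566.7 -327.8] [166.4  26.3] 68.1
```

The crops show the meter turned about -25°. The flap is shut with its handle over the white housing, and the tab is at the left end of the rail. The green dish is at about scene px (220,221), with the jar and pot further left. Next I'll fit the poses.

```bash
cat >> h.py <<'E'
from scipy.optimize import least_squares
def tof(P,p):
    c,s=np.cos(p[2]),np.sin(p[2]);d=P[:,:2]-p[:2]
    return np.c_[d@[c,s],d@[-s,c],P[:,2]]
def tow(Q,p):
    Q=np.atleast_2d(np.asarray(Q,float));c,s=np.cos(p[2]),np.sin(p[2])
    return np.c_[Q[:,:2]@np.array([[c,s],[-s,c]])+p[:2],Q[:,2]]
E
python3 - <<'E'
from h import *
ps=[]
for n in ("scene","top"):
    f=cam(n);uv,P=cloud(f)
    p=np.array([545,-318,np.radians(-25.4)])
    for it in range(6):
        M=tof(P,p)
        k=(abs(M[:,2]-94)<2.5)&(M[:,0]>8)&(M[:,0]<125)&(abs(M[:,1])<115)
        r=cv2.minAreaRect(P[k][:,:2].astype(np.float32))
        box=tof(np.c_[cv2.boxPoints(r),np.zeros(4)],p)
        q=M[k]
        # robust edges
        def edge(a,b,hi,lo1,hi1):
            xs=[];ys=[]
            for t in np.arange(lo1,hi1,6):
                s=q[(q[:,a]>t)&(q[:,a]<t+6)]
                if len(s)>4: xs.append(t+3);ys.append(s[:,b].max() if hi else s[:,b].min())
            return np.array(xs),np.array(ys)
        xr,yr=edge(1,0,True,-85,85); xl,yl=edge(0,1,True,12,96); xq,yq=edge(0,1,False,12,96)
        rear=np.polyfit(xr,yr,1) if len(xr)>3 else None
        med=[np.median(yr),np.median(yl),np.median(yq)]
        dth=np.arctan(-rear[0]); 
        dx=np.median(yr)-100; dy=(np.median(yl)+np.median(yq))/2
        p=np.r_[tow([[dx*.8,dy*.8,0]],p)[0,:2],p[2]+0.0]
        # yaw from left edge slope and rear slope
        sl=np.polyfit(xl,yl,1)[0]
        p[2]+=0.5*(sl-rear[0])/2
    print(n,p[:2].round(1),np.degrees(p[2]).round(2),np.round(med,1),r[1],rear,sl)
    ps.append(p)
    # rail check, tab, head, handle
    M=tof(P,p)
    for nm,k in {"tab":(M[:,2]>134)&(M[:,2]<144)&(M[:,1]>30)&(M[:,0]>30)&(M[:,0]<90)&(M[:,1]<110),
      "head":(M[:,2]>141)&(M[:,2]<147)&(M[:,1]<-30)&(M[:,0]>0)&(M[:,0]<110)&(M[:,1]>-110),
      "rail":(abs(M[:,2]-106)<2)&(M[:,0]>20)&(M[:,0]<95)&(abs(M[:,1])<50),
      "handle":(M[:,2]>122)&(M[:,2]<133)&(abs(M[:,0]+2)<18)&(abs(M[:,1])<60)}.items():
        q=M[k]; print(nm,k.sum(),np.percentile(q,[2,50,98],axis=0).round(1).tolist())
    hsv=cv2.cvtColor(f["pixels"],cv2.COLOR_BGR2HSV);g=(hsv[uv[:,1],uv[:,0],0]>45)&(hsv[uv[:,1],uv[:,0],0]<80)&(hsv[uv[:,1],uv[:,0],1]>110)
    k=g&(abs(P[:,0]-480)<50)&(abs(P[:,1]+38)<50)&(P[:,2]<25)
    q=P[k]; print("dish",k.sum(),np.percentile(q,[1,50,99],axis=0).round(1).tolist(),cv2.minEnclosingCircle(q[:,:2].astype(np.float32)))
E
```

```text
scene [ 511.9 -285.4] -44.41 [ 99.1  94.4 -93.4] (213.6472625732422, 117.31981658935547) [3.05370262e-02 9.47883508e+01] -0.037875652087408174
tab 89 [[40.7, 67.2, 134.3], [48.6, 75.3, 138.8], [56.4, 85.9, 142.1]]
head 213 [[84.3, -71.6, 141.6], [96.7, -60.4, 144.3], [109.2, -47.4, 146.6]]
rail 441 [[42.5, -34.2, 104.1], [70.2, 10.7, 105.1], [93.4, 46.7, 107.7]]
handle 139 [[-7.4, -17.0, 122.6], [7.5, 10.8, 128.2], [15.0, 32.6, 131.2]]
dish 407 [[453.7, -69.7, 0.4], [480.1, -42.1, 3.8], [505.5, -17.5, 13.9]] ((478.9405517578125, -43.23371124267578), 30.141613006591797)
top [ 519.9 -284.6] -32.45 [100.   88.5 -81.1] (195.17010498046875, 102.78144073486328) [ 0.18213374 91.83612212] 0.13034168962529458
tab 68 [[49.3, 53.2, 134.5], [55.4, 63.0, 138.8], [63.0, 72.9, 141.4]]
head 137 [[63.1, -91.8, 141.6], [74.9, -79.1, 144.4], [87.2, -67.5, 146.5]]
rail 476 [[41.4, -46.7, 104.1], [64.5, -4.3, 105.4], [92.0, 47.9, 107.8]]
handle 197 [[-5.8, -57.6, 123.4], [4.9, -14.3, 128.2], [13.1, 29.3, 132.3]]
dish 462 [[452.2, -66.7, 0.2], [477.6, -40.0, 4.7], [504.6, -14.3, 14.5]] ((477.7550354003906, -39.412723541259766), 28.822107315063477)
```

```bash
python3 - <<'E'
from h import *
from scipy.optimize import minimize
def model(x,y):
    z=np.zeros_like(x)
    a=(abs(y)<95)
    z=np.where(a&(x>-10)&(x<100),94,z)
    z=np.where((abs(y)<80)&(x>-92)&(x<=-10),36+(x+92)*np.tan(np.radians(40)),z)
    z=np.where((abs(y)<94)&(x>36)&(x<80),106,z)
    return z
for n in ("scene","top"):
    f=cam(n);uv,P=cloud(f)
    P=P[(P[:,0]>380)&(P[:,0]<700)&(P[:,1]<-150)&(P[:,1]>-500)]
    P=P[(abs(P[:,2]-94)<4)|(abs(P[:,2]-105.5)<3)|(abs(P[:,2])<3)|((P[:,2]>40)&(P[:,2]<90))]
    def cost(v):
        p=[v[0],v[1],np.radians(v[2])];M=tof(P,p)
        return np.minimum(abs(M[:,2]-model(M[:,0],M[:,1])),12).mean()
    best=min((minimize(cost,[a,b,c],method="Nelder-Mead",options=dict(initial_simplex=[[a,b,c],[a+12,b,c],[a,b+12,c],[a,b,c+4]],xatol=.05,fatol=1e-5)) for a in(515,530) for b in(-320,-300) for c in(-25,-28)),key=lambda r:r.fun)
    v=best.x;p=[v[0],v[1],np.radians(v[2])];print(n,v.round(2),best.fun)
    uv,P=cloud(f);M=tof(P,p)
    for nm,k in {"tab":(M[:,2]>134)&(M[:,2]<144)&(M[:,1]>30)&(M[:,0]>30)&(M[:,0]<90)&(M[:,1]<110),
      "head":(M[:,2]>141)&(M[:,2]<147)&(M[:,1]<-30)&(M[:,0]>0)&(M[:,0]<110)&(M[:,1]>-130),
      "rail":(abs(M[:,2]-106)<2)&(M[:,0]>20)&(M[:,0]<95)&(abs(M[:,1])<50),
      "rear94":(abs(M[:,2]-94)<2)&(M[:,0]>12)&(M[:,0]<120)&(abs(M[:,1])<120),
      "handle":(M[:,2]>124)&(M[:,2]<133)&(abs(M[:,0]+2)<18)&(abs(M[:,1])<60)}.items():
        q=M[k]; print(nm,k.sum(),np.percentile(q,[2,50,98],axis=0).round(1).tolist())
E
```

```text
scene [ 511.96 -300.05  -25.05] 3.7499317498488485
tab 86 [[58.5, 59.8, 134.6], [64.5, 68.4, 138.9], [71.8, 79.5, 141.9]]
head 217 [[52.7, -87.1, 141.3], [65.4, -76.0, 144.2], [78.2, -63.5, 146.7]]
rail 566 [[45.8, -44.0, 104.1], [66.4, -0.8, 105.3], [92.9, 48.0, 107.8]]
rear94 1742 [[13.6, -92.1, 92.1], [33.3, 1.7, 94.0], [103.8, 89.6, 95.9]]
handle 254 [[0.4, -43.0, 124.4], [4.1, -3.3, 128.3], [8.9, 42.4, 130.9]]
top [ 512.87 -297.    -25.44] 3.0812141450945107
tab 70 [[57.8, 59.9, 134.3], [63.9, 70.0, 138.9], [71.5, 79.8, 142.2]]
head 137 [[52.6, -86.6, 141.4], [65.7, -74.2, 143.7], [78.1, -62.1, 146.7]]
rail 460 [[45.1, -47.8, 104.1], [63.9, -5.8, 105.4], [91.4, 47.1, 107.8]]
rear94 1181 [[13.8, -86.6, 92.1], [34.1, 11.7, 94.1], [103.3, 90.2, 95.9]]
handle 184 [[-1.8, -43.2, 124.8], [3.9, -0.0, 128.5], [8.4, 42.7, 132.0]]
```

```bash
python3 -m creep '{"rows":[{"dx":2,"dy":-0.9,"dz":-0.7,"yaw":-2,"fingers":34},{"dx":6.87,"dy":-3.22,"dz":-0.8,"yaw":-9.8,"fingers":34},{"dx":6.87,"dy":-3.22,"dz":-0.8,"yaw":-9.8,"fingers":34},{"dx":6.87,"dy":-3.22,"dz":-0.8,"yaw":-9.8,"fingers":34},{"dx":6.87,"dy":-3.22,"dz":-0.8,"yaw":-9.8,"fingers":34},{"dx":6.87,"dy":-3.22,"dz":-0.8,"yaw":-9.8,"fingers":34},{"dx":6.87,"dy":-3.22,"dz":-0.8,"yaw":-9.8,"fingers":34},{"dx":6.87,"dy":-3.22,"dz":-0.8,"yaw":-9.8,"fingers":34},{"dx":6.87,"dy":-3.22,"dz":-0.8,"yaw":-9.8,"fingers":34},{"dx":6.87,"dy":-3.22,"dz":-0.8,"yaw":-9.8,"fingers":34}]}' 30
cat >> h.py <<'E'
def st():
    s=arm.sense();R=np.array(s["tool_rot"]);print("t",round(s["clock"],2),"tcp",np.round(s["eef_pos"],1),"ang x",np.degrees(np.arctan2(R[1,0],R[0,0])).round(2),"tilt",R[:,2].round(3),"F",np.round(s["force"],1),"op",round(s["opening"],1),"g",round(s["grasp_force"],1),"j",np.round(s["joints"],2));return s,R
def to(x,y,z,meterdeg=None):
    s,R=st();d=R.T@(np.array([x,y,z])-s["eef_pos"])/60;print("dxyz",d.round(3))
    if meterdeg is not None:
        a=np.degrees(np.arctan2(R[1,0],R[0,0]));print("yaw units",round(-(meterdeg-a)/5,3))
E
python3 - <<'E'
from h import *
st()
f=cam("wrist");cv2.imwrite("pics/w1.png",f["pixels"])
uv,P=cloud(f);p=[517.5,-301,np.radians(-25.3)];M=tof(P,p)
for nm,k in {"tab":(M[:,2]>134)&(M[:,2]<144)&(M[:,1]>30)&(M[:,0]>30)&(M[:,0]<90)&(M[:,1]<110),
      "rail":(abs(M[:,2]-106)<2)&(M[:,0]>20)&(M[:,0]<95)&(abs(M[:,1])<50),
      "rear94":(abs(M[:,2]-94)<2)&(M[:,0]>12)&(M[:,0]<120)&(abs(M[:,1])<120),
      "handleR":(M[:,2]>126)&(M[:,2]<133)&(abs(M[:,0]+2)<18)&(abs(M[:,1]+20)<10),
      "handleL":(M[:,2]>126)&(M[:,2]<133)&(abs(M[:,0]+2)<18)&(abs(M[:,1]-20)<10),
      "handle":(M[:,2]>124)&(M[:,2]<133)&(abs(M[:,0]+2)<18)&(abs(M[:,1])<60)}.items():
        q=M[k]; print(nm,k.sum(),np.percentile(q,[2,50,98],axis=0).round(1).tolist() if len(q) else 0)
E
```

```text
clock: 2.55
eef_pos: [515.2, -301.3, 242.2]
tool_rot: [[0.422, 0.907, -0.001], [0.907, -0.422, -0.001], [-0.001, -0.0, -1.0]]
force: [-0.2, -1.2, -0.4]
opening: 34.2
grasp_force: 0.0
t 2.55 tcp [ 515.2 -301.3  242.2] ang x 65.06 tilt [-0.001 -0.001 -1.   ] F [-0.2 -1.2 -0.4] op 34.2 g 0.0 j [ 0.8   0.28 -0.43  1.45  0.12  1.44 -0.07]
tab 313 [[50.5, 59.5, 135.2], [56.7, 69.4, 139.8], [63.7, 79.7, 141.5]]
rail 2094 [[37.9, -47.5, 104.1], [58.5, 0.4, 105.2], [89.0, 47.8, 107.7]]
rear94 3958 [[12.7, -81.9, 92.8], [29.2, 21.8, 94.6], [97.1, 90.7, 95.9]]
handleR 133 [[-6.7, -29.4, 126.1], [-2.2, -20.1, 129.0], [1.3, -10.7, 130.9]]
handleL 146 [[-6.8, 10.4, 126.8], [-3.0, 20.0, 129.3], [0.9, 29.2, 131.1]]
handle 630 [[-7.9, -41.5, 125.0], [-3.3, 3.4, 129.0], [1.3, 42.9, 131.0]]
```

View pics/w1.png

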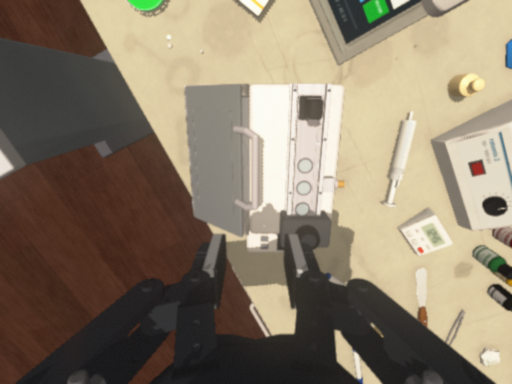

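The wrist view shows the handle at px (252,165), between the fingers, and the tab at (311,106). This agrees with the fitted meter pose, so I'll grip the bar.

```bash
python3 -m creep '{"rows":[{"dz":0.9,"fingers":34},{"dz":1.7,"fingers":34},{"dz":2.1,"fingers":34},{"dz":2.24,"fingers":34},{"dz":2.24,"fingers":34},{"dz":2.24,"fingers":0},{"dz":2.24,"fingers":0},{"dz":2.24,"fingers":0},{"dz":2.24,"fingers":0},{"dz":2.24,"fingers":0}]}' 30
```

```text
validation failed for argument at $.ro...
```

```bash
python3 -m creep '{"rows":[{"dx":0,"dy":0,"dz":0.9,"yaw":0,"fingers":34},{"dx":0,"dy":0,"dz":1.7,"yaw":0,"fingers":34},{"dx":0,"dy":0,"dz":2.1,"yaw":0,"fingers":34},{"dx":0,"dy":0,"dz":2.24,"yaw":0,"fingers":34},{"dx":0,"dy":0,"dz":2.24,"yaw":0,"fingers":34},{"dx":0,"dy":0,"dz":2.24,"yaw":0,"fingers":0},{"dx":0,"dy":0,"dz":2.24,"yaw":0,"fingers":0},{"dx":0,"dy":0,"dz":2.24,"yaw":0,"fingers":0},{"dx":0,"dy":0,"dz":2.24,"yaw":0,"fingers":0}]}' 30
```

```text
clock: 3.72
eef_pos: [516.1, -300.2, 108.1]
tool_rot: [[0.42, 0.907, 0.0], [0.907, -0.42, -0.0], [-0.0, 0.0, -1.0]]
force: [1.1, -0.2, 0.2]
opening: -0.3
grasp_force: 0.0
```

```bash
python3 - <<'E'
from h import *
a=cam("wrist");b=cam("scene");st()
for f in(a,b):
    uv,P=cloud(f);M=tof(P,[516.8,-300.7,np.radians(-25.2)])
    k=(M[:,2]>120)&(M[:,2]<133)&(abs(M[:,0]+2)<30)&(abs(M[:,1])<60)&(abs(M[:,1])>18);q=M[k];print(np.percentile(q,[2,50,98],axis=0).round(1).tolist() if len(q) else 0)
cv2.imwrite("pics/w2.png",np.hstack([a["pixels"][60:360,50:450],cv2.resize(b["pixels"][200:350,230:430],(400,300))]))
E
```

```text
t 3.83 tcp [ 516.  -300.2  108. ] ang x 65.15 tilt [ 0. -0. -1.] F [ 0.4  0.4 -0.2] op 0.0 g 0.0 j [ 0.79  0.37 -0.42  1.63  0.16  1.18 -0.1 ]
[[-11.4, 18.7, 120.9], [-3.2, 35.5, 128.6], [1.8, 46.0, 130.6]]
[[-8.7, -47.4, 120.5], [-1.5, -36.7, 127.4], [4.3, -18.8, 131.3]]
```

View pics/w2.png

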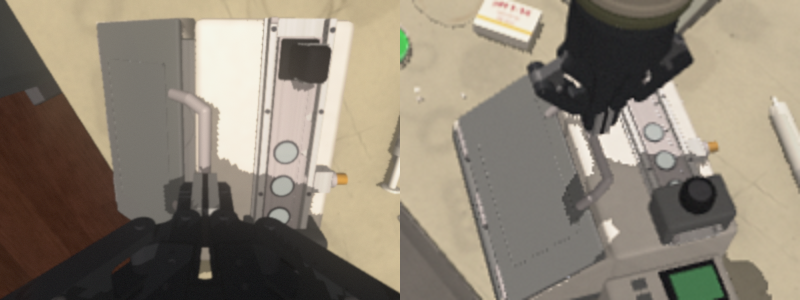

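```bash
python3 - <<'E'
from h import *
f=cam("wrist");s,R=st()
uv,P=cloud(f);Q=(P-s["eef_pos"])@R
print("proj tcp, pinch:",proj(f,np.array([s["eef_pos"],s["eef_pos"]-19*R[:,2],s["eef_pos"]-17*R[:,2]-30*R[:,0]])).round(), arm.pinch_z, np.round(f["T_tool_cam"],2).tolist())
k=(abs(Q[:,1])<45)&(abs(Q[:,0])<25)&(Q[:,2]<25)&(Q[:,2]>-70)
for z0 in range(-70,25,6):
    q=Q[k&(Q[:,2]>=z0)&(Q[:,2]<z0+6)]
    if len(q)>3: print(z0,len(q),"x",np.percentile(q[:,0],[2,50,98]).round(1),"y",np.percentile(q[:,1],[2,25,50,75,98]).round(1))
E
python3 -c "
import cv2
a=cv2.imread('pics/w2.png')[140:290,130:280];cv2.imwrite('pics/w2c.png',cv2.resize(a,(600,600),interpolation=2))"
```

```text
t 3.88 tcp [ 516.  -300.2  107.9] ang x 65.15 tilt [ 0. -0. -1.] F [0.  0.5 0.3] op 0.0 g 0.0 j [ 0.79  0.37 -0.42  1.63  0.16  1.18 -0.1 ]
proj tcp, pinch: [[255. 218.]
 [256. 230.]
 [255. 267.]] 18.700000000000003 [[-0.0, 0.94, 0.33, 83.52], [1.0, -0.0, 0.0, -0.4], [0.0, 0.33, -0.94, -180.37], [0.0, 0.0, 0.0, 1.0]]
-70 389 x [ 5.4  9.4 10.8] y [-13.7  -7.6  -0.8   5.8  12.5]
-64 344 x [ 5.3  6.6 10.7] y [-13.7  -7.9  -0.4   6.6  12.5]
-58 301 x [ 5.5  9.2 10.5] y [-13.6  -7.   -0.9   5.9  12.4]
-52 277 x [ 5.5  9.3 10.7] y [-13.5  -7.8  -0.9   5.6  12.3]
-46 125 x [ 5.5  9.9 10.6] y [-11.8  -5.3  -0.4   4.6  11.1]
-28 97 x [ 0.8 12.8 24.2] y [-3.4 -1.6 -1.  -0.3  1.5]
-22 386 x [-0.2 12.3 24.4] y [-4.9 -3.5 -1.   1.5  2.9]
-4 337 x [-23.2   1.5  24.2] y [39.3 40.4 41.6 42.8 43.9]
2 735 x [-23.7   1.8  24.1] y [-23.2 -20.6 -18.4  39.2  44.1]
8 3102 x [-23.6   1.8  24.2] y [-30.7   6.4  18.1  29.5  39.1]
14 983 x [-23.7   1.5  23.9] y [-38.7 -35.   -8.1  15.   35.3]
20 341 x [-23.6   1.9  24.1] y [-44.4 -43.  -41.5 -40.2 -38.5]
```

View pics/w2c.png

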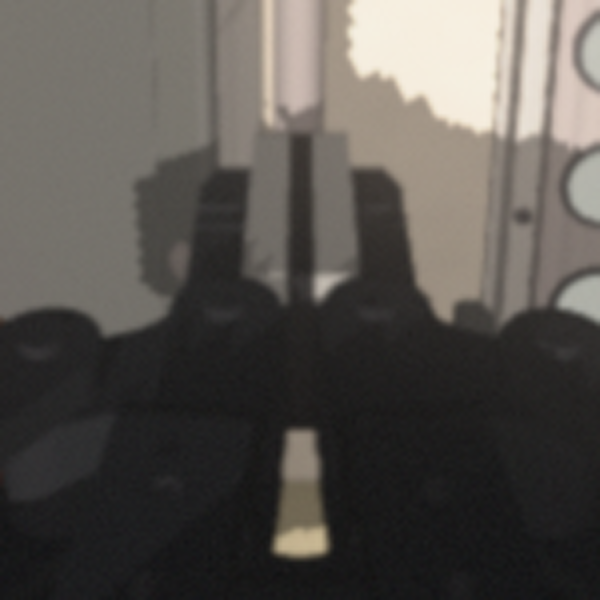

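```bash
python3 - <<'E'
from h import *
f=cam("wrist");s,R=st()
for u,v in[(247,235),(263,235),(247,245),(263,245),(235,245),(255,228),(255,222),(255,245),(247,230),(247,227)]:
    print((u,v),((pts(f,[[u,v]])-s["eef_pos"])@R).round(1), f["z_map"][v,u].round(1))
for n in("scene","top"):
    f=cam(n);uv,P=cloud(f);Q=(P-s["eef_pos"])@R
    k=(abs(Q[:,1])<60)&(abs(Q[:,0])<14)&(Q[:,2]<5)
    for z0 in range(-100,5,6):
        q=Q[k&(Q[:,2]>=z0)&(Q[:,2]<z0+6)]
        if len(q)>2: print(n,z0,len(q),"x",np.percentile(q[:,0],[2,50,98]).round(1),"y",np.percentile(q[:,1],[2,25,50,75,98]).round(1))
E
```

```text
t 3.92 tcp [ 516.1 -300.2  107.9] ang x 65.15 tilt [ 0. -0. -1.] F [-0.1  0.4  0.2] op -0.1 g 0.0 j [ 0.79  0.37 -0.42  1.63  0.16  1.18 -0.1 ]
(247, 235) [[ 10.   -4.8 -44.3]] 152.7
(263, 235) [[ 10.    4.1 -44.4]] 152.5
(247, 245) [[  9.6  -4.5 -54.5]] 143.1
(263, 245) [[ 10.2   3.8 -55.5]] 142.0
(235, 245) [[  6.4 -11.2 -49. ]] 149.3
(255, 228) [[  3.   -0.4 -22.2]] 175.8
(255, 222) [[  6.8  -0.4 -21.2]] 175.6
(255, 245) [[ 10.1  -0.4 -55.3]] 142.2
(247, 230) [[-17.5  -6.7  14.6]] 217.3
(247, 227) [[-15.3  -6.7  15.5]] 217.5
scene -100 98 x [-13.7 -11.7   9. ] y [-37.8 -25.5 -20.6  29.1  40.8]
scene -94 148 x [-13.6  -9.2   7.5] y [-31.3 -20.2 -13.6   7.5  35.4]
scene -88 70 x [-13.8 -12.4  -0.4] y [-28.8 -10.9   4.   11.8  32.6]
scene -82 30 x [-13.8 -11.7  -5.8] y [-19.4  -5.2   3.2   6.8  21.5]
scene -76 23 x [-12.4 -11.4  -6.6] y [-12.3  -3.3   2.2   4.5   7.2]
scene -70 33 x [-12.5 -11.1  -2.5] y [-12.1  -6.9  -3.5   2.9  13.7]
scene -64 34 x [-12.4  -8.8  -2.7] y [-12.3  -8.4  -2.    5.3  14.8]
scene -58 34 x [-12.4  -9.4   1.1] y [-11.9  -9.   -2.1   5.6  14.2]
scene -52 33 x [-12.4  -8.2   2.4] y [-11.5  -9.3  -5.    4.2  14.9]
scene -46 19 x [-12.6 -11.   -6.8] y [-7.5 -4.1 -0.1  5.5 13.9]
scene -40 4 x [-10.9 -10.5  -7.3] y [-4.8 -4.5  0.5  6.1  7.5]
scene -28 3 x [-4.8 -4.4 -1.2] y [-1.9 -1.4 -0.9 -0.6 -0.4]
scene -22 36 x [-13.2  -6.5   4.2] y [-2.6 -1.8 -0.2  2.2  4.7]
scene -4 27 x [-12.6   0.1  12. ] y [41.6 43.  44.1 46.  56.9]
scene 2 86 x [-13.1  -1.5  13.3] y [-17.7  45.8  52.3  56.3  59.7]
top -100 8 x [ 7.9 10.7 12.7] y [-27.7 -24.4 -23.7 -22.5 -15. ]
top -94 5 x [11.7 13.  13.7] y [-33.2 -27.3 -24.6 -19.7 -14.1]
top -88 5 x [ 8.  12.7 13.5] y [-27.8 -21.8 -18.8 -16.2 -13.7]
top -58 3 x [ 7.9 10.2 11.3] y [-7.4 -6.7 -5.8 -5.4 -5. ]
top -52 3 x [ 8.8 11.3 11.6] y [-5.9 -5.4 -4.9 -3.  -1.2]
top -22 9 x [ 9.1 11.  13.7] y [-2.4 -2.2 -0.4  1.7  4.3]
```

All cameras agree that the fingertips end about 40 mm behind the reported TCP. The fingers closed above the bar because of that, so I'll allow for a 40 mm offset from here on. Reopening and going lower.

```bash
python3 -m creep '{"rows":[{"dx":0,"dy":0,"dz":0,"yaw":0,"fingers":34},{"dx":0,"dy":0,"dz":0,"yaw":0,"fingers":34},{"dx":0,"dy":0,"dz":0,"yaw":0,"fingers":34},{"dx":0,"dy":0,"dz":0.2,"yaw":0,"fingers":34},{"dx":0,"dy":0,"dz":0.4,"yaw":0,"fingers":34},{"dx":0,"dy":0,"dz":0.55,"yaw":0,"fingers":34},{"dx":0,"dy":0,"dz":0.65,"yaw":0,"fingers":34},{"dx":0,"dy":0,"dz":0.65,"yaw":0,"fingers":34}]}' 30
python3 -m creep '{"rows":[{"dx":0,"dy":0,"dz":0,"yaw":0,"fingers":0},{"dx":0,"dy":0,"dz":0,"yaw":0,"fingers":0},{"dx":0,"dy":0,"dz":0,"yaw":0,"fingers":0},{"dx":0,"dy":0,"dz":0,"yaw":0,"fingers":0},{"dx":0,"dy":0,"dz":0,"yaw":0,"fingers":0},{"dx":0,"dy":0,"dz":0,"yaw":0,"fingers":0}]}' 30
```

```text
clock: 5.03
eef_pos: [515.8, -300.0, 68.4]
tool_rot: [[0.42, 0.907, -0.001], [0.907, -0.42, 0.0], [0.0, -0.001, -1.0]]
force: [-0.3, -0.0, -0.1]
opening: 34.7
grasp_force: 0.0
clock: 5.78
eef_pos: [516.0, -300.2, 69.3]
tool_rot: [[0.42, 0.907, 0.0], [0.907, -0.42, -0.0], [-0.0, 0.0, -1.0]]
force: [-3.4, 2.2, 5.9]
opening: 7.1
grasp_force: 29.6
```

Gripped on the 8 mm bar. Now I'll pull it over the arc to open.

```bash
python3 -m creep '{"rows":[{"dx":0,"dy":-0.13,"dz":-0.12,"yaw":0,"fingers":0},{"dx":0,"dy":-0.28,"dz":-0.235,"yaw":0,"fingers":0},{"dx":0,"dy":-0.44,"dz":-0.335,"yaw":0,"fingers":0},{"dx":0,"dy":-0.60,"dz":-0.42,"yaw":0,"fingers":0},{"dx":0,"dy":-0.77,"dz":-0.49,"yaw":0,"fingers":0},{"dx":0,"dy":-0.94,"dz":-0.54,"yaw":0,"fingers":0},{"dx":0,"dy":-1.12,"dz":-0.585,"yaw":0,"fingers":0},{"dx":0,"dy":-1.30,"dz":-0.61,"yaw":0,"fingers":0},{"dx":0,"dy":-1.30,"dz":-0.61,"yaw":0,"fingers":0}]}' 30
```

```text
clock: 6.9
eef_pos: [444.6, -266.7, 105.9]
tool_rot: [[0.42, 0.907, -0.0], [0.907, -0.42, -0.0], [-0.0, -0.0, -1.0]]
force: [3.0, 2.0, 5.6]
opening: 7.1
grasp_force: 30.9
```

```bash
python3 -m creep '{"rows":[{"dx":0,"dy":-0.18,"dz":-0.01,"yaw":0,"fingers":0},{"dx":0,"dy":-0.37,"dz":0,"yaw":0,"fingers":0},{"dx":0,"dy":-0.55,"dz":0.025,"yaw":0,"fingers":0},{"dx":0,"dy":-0.73,"dz":0.07,"yaw":0,"fingers":0},{"dx":0,"dy":-0.90,"dz":0.12,"yaw":0,"fingers":0},{"dx":0,"dy":-1.07,"dz":0.19,"yaw":0,"fingers":0},{"dx":0,"dy":-1.23,"dz":0.27,"yaw":0,"fingers":0},{"dx":0,"dy":-1.36,"dz":0.35,"yaw":0,"fingers":0},{"dx":0,"dy":-1.42,"dz":0.40,"yaw":0,"fingers":0},{"dx":0,"dy":-1.42,"dz":0.40,"yaw":0,"fingers":0}]}' 30
```

```text
clock: 8.15
eef_pos: [366.2, -230.6, 80.7]
tool_rot: [[0.42, 0.907, -0.003], [0.907, -0.42, 0.001], [0.0, -0.003, -1.0]]
force: [-0.3, 5.9, 3.7]
opening: 7.1
grasp_force: 31.3
```

```bash
python3 -m creep '{"rows":[{"dx":0,"dy":0,"dz":0,"yaw":0,"fingers":40},{"dx":0,"dy":0,"dz":0,"yaw":0,"fingers":40},{"dx":0,"dy":0,"dz":0,"yaw":0,"fingers":40},{"dx":0,"dy":0,"dz":-0.3,"yaw":0,"fingers":40},{"dx":0,"dy":0,"dz":-1.2,"yaw":0,"fingers":85},{"dx":0,"dy":0,"dz":-2.2,"yaw":0,"fingers":85},{"dx":0,"dy":0,"dz":-2.2,"yaw":0,"fingers":85}]}'
python3 - <<'E'
from h import *
to(478,-41,200,-25)
E
```

```text
clock: 9.02
eef_pos: [370.0, -232.9, 217.9]
tool_rot: [[0.42, 0.907, 0.006], [0.907, -0.42, -0.005], [-0.002, 0.007, -1.0]]
force: [-0.8, -0.3, -1.5]
opening: 85.1
grasp_force: 0.0
t 9.03 tcp [ 370.  -232.9  217.9] ang x 65.13 tilt [ 0.006 -0.005 -1.   ] F [-0.8 -0.3 -1.5] op 85.1 g 0.0 j [ 0.92 -0.09 -0.43  1.87 -0.04  1.34  0.06]
dxyz [3.659 0.287 0.294]
yaw units 18.027
```

```bash
python3 -m creep '{"rows":[{"dx":3.66,"dy":0.29,"dz":0.3,"yaw":18,"fingers":85},{"dx":3.66,"dy":0.29,"dz":0.3,"yaw":18,"fingers":85},{"dx":3.66,"dy":0.29,"dz":0.3,"yaw":18,"fingers":85},{"dx":3.66,"dy":0.29,"dz":0.3,"yaw":18,"fingers":85},{"dx":3.66,"dy":0.29,"dz":0.3,"yaw":18,"fingers":85},{"dx":3.66,"dy":0.29,"dz":0.3,"yaw":18,"fingers":85},{"dx":3.66,"dy":0.29,"dz":0.3,"yaw":18,"fingers":85},{"dx":3.66,"dy":0.29,"dz":0.3,"yaw":18,"fingers":85},{"dx":3.66,"dy":0.29,"dz":0.3,"yaw":18,"fingers":85},{"dx":3.66,"dy":0.29,"dz":0.3,"yaw":18,"fingers":85}]}'
python3 - <<'E'
from h import *
s,R=st()
f=cam("wrist");b=cam("top");cv2.imwrite("pics/w3.png",np.hstack([f["pixels"][:,56:456],b["pixels"][:,112:]]))
uv,P=cloud(f)
hsv=cv2.cvtColor(f["pixels"],cv2.COLOR_BGR2HSV)[uv[:,1],uv[:,0]]
k=(hsv[:,0]>45)&(hsv[:,0]<80)&(hsv[:,1]>110)&(abs(P[:,0]-478)<60)&(abs(P[:,1]+40)<60)
q=P[k];print("dish",k.sum(),np.percentile(q,[1,50,99],axis=0).round(1).tolist(),cv2.minEnclosingCircle(q[:,:2].astype(np.float32)))
k=(abs(P[:,0]-478)<60)&(abs(P[:,1]+40)<60)&(P[:,2]>9)&(P[:,2]<18)
q=P[k];print("rim",k.sum(),np.percentile(q,[2,50,98],axis=0).round(1).tolist(),cv2.minEnclosingCircle(q[:,:2].astype(np.float32)))
Q=(P-s["eef_pos"])@R
k=(abs(Q[:,1])<65)&(abs(Q[:,0])<14)&(Q[:,2]<-10)&(Q[:,2]>-100)
for z0 in range(-76,-10,6):
    q=Q[k&(Q[:,2]>=z0)&(Q[:,2]<z0+6)]
    if len(q)>2: print(z0,len(q),"x",np.percentile(q[:,0],[2,50,98]).round(1),"y",np.percentile(q[:,1],[2,25,50,75,98]).round(1))
E
```

```text
clock: 10.28
eef_pos: [475.6, -39.8, 194.8]
tool_rot: [[0.907, -0.42, -0.001], [-0.42, -0.907, 0.0], [-0.001, 0.0, -1.0]]
force: [-0.3, 0.6, -0.3]
opening: 84.8
grasp_force: 0.0
t 10.28 tcp [475.6 -39.8 194.8] ang x -24.85 tilt [-0.001  0.    -1.   ] F [-0.3  0.6 -0.3] op 84.8 g 0.0 j [ 0.67  0.05 -0.7   1.8   0.03  1.3  -2.04]
dish 1283 [[450.2, -67.4, 3.5], [477.1, -41.9, 5.6], [502.9, -15.7, 13.6]] ((476.9403991699219, -41.75608444213867), 28.69344139099121)
rim 185 [[448.3, -70.1, 9.2], [470.3, -40.8, 13.5], [505.9, -11.6, 15.3]] ((476.37811279296875, -40.8657341003418), 29.9959716796875)
-76 755 x [-10.3   6.4  11.1] y [-54.4 -41.8 -40.9  44.1  56.3]
-70 662 x [-10.5   6.5  11.1] y [-54.  -41.6 -40.9  44.1  55.9]
-64 572 x [-10.7   6.4  11.1] y [-53.6 -41.5 -40.9  43.9  55.6]
-58 354 x [-10.5   3.9  11. ] y [-47.7 -41.3  43.4  43.8  50.2]
-52 37 x [-7.9  0.5  6.4] y [-41.4 -41.2  43.5  43.7  44. ]
```

View pics/w3.png

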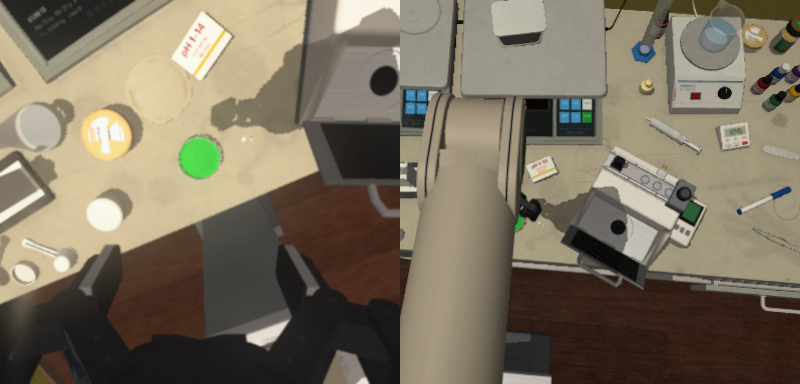

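The picture shows the flap standing open and the dish centred at wrist px (200,157), clear of its neighbours. Descending on the dish.

```bash
python3 -m creep '{"rows":[{"dx":0.025,"dy":0.01,"dz":0.9,"yaw":0,"fingers":85},{"dx":0.025,"dy":0.01,"dz":1.8,"yaw":0,"fingers":85},{"dx":0.025,"dy":0.01,"dz":2.7,"yaw":0,"fingers":85},{"dx":0.025,"dy":0.01,"dz":3.3,"yaw":0,"fingers":85},{"dx":0.025,"dy":0.01,"dz":3.6,"yaw":0,"fingers":85},{"dx":0.025,"dy":0.01,"dz":3.8,"yaw":0,"fingers":85},{"dx":0.025,"dy":0.01,"dz":3.92,"yaw":0,"fingers":85},{"dx":0.025,"dy":0.01,"dz":3.92,"yaw":0,"fingers":85}]}' 20
python3 - <<'E'
from h import *
s,R=st()
f=cam("wrist")
uv,P=cloud(f);Q=(P-s["eef_pos"])@R
k=(P[:,2]>9)&(P[:,2]<18)&(abs(P[:,0]-478)<33)&(abs(P[:,1]+40)<33);q=Q[k];print("rim tool",np.percentile(q,[1,50,99],axis=0).round(1).tolist())
k=(abs(Q[:,1])<65)&(abs(Q[:,1])>38)&(abs(Q[:,0])<14)&(Q[:,2]<-30)&(Q[:,2]>-100)
for z0 in range(-72,-30,3):
    q=Q[k&(Q[:,2]>=z0)&(Q[:,2]<z0+3)]
    if len(q)>2: print(z0,len(q),"x",np.percentile(q[:,0],[2,50,98]).round(1),"y",np.percentile(q[:,1],[2,25,50,75,98]).round(1))
E
```

```text
clock: 11.38
eef_pos: [477.5, -40.9, -39.3]
tool_rot: [[0.907, -0.42, 0.001], [-0.42, -0.907, -0.0], [0.001, -0.0, -1.0]]
force: [-0.1, -0.6, -0.4]
opening: 85.1
grasp_force: 0.0
t 11.38 tcp [477.5 -40.9 -39.3] ang x -24.84 tilt [ 0.001 -0.    -1.   ] F [-0.1 -0.6 -0.4] op 85.1 g 0.0 j [ 0.57  0.37 -0.64  2.03  0.3   0.83 -2.25]
rim tool [[-29.9, -29.0, -54.5], [-8.4, 0.2, -52.1], [29.8, 29.9, -48.4]]
-72 348 x [-11.2   6.3  10.9] y [-54.1 -41.6   1.4  44.1  55.9]
-69 353 x [-10.5   6.4  11.1] y [-54.2 -41.7 -40.8  44.1  56.2]
-66 324 x [-10.3   6.5  11.1] y [-53.7 -41.5  43.4  44.   55.9]
-63 283 x [-10.5   6.5  11.2] y [-54.2 -41.5 -40.9  44.   55.5]
-60 257 x [-10.5   6.6  11. ] y [-52.3 -41.5  43.3  43.9  54.8]
-57 195 x [-10.7   4.5  11. ] y [-46.6 -41.3  43.4  43.8  49.7]
-54 109 x [-10.    0.2   8.6] y [-41.5 -41.2 -40.7  43.7  44. ]
-51 8 x [-5.1 -1.4  2.4] y [-41.4 -41.2  43.7  43.8  43.9]
-42 1437 x [-12.7   4.5  13.6] y [-63.9 -50.1 -38.3  47.4  64.1]
-39 1234 x [-12.8   4.8  13.7] y [-64.3 -48.6  39.2  48.8  64. ]
```

```bash
python3 -m creep '{"rows":[{"dx":0,"dy":0.01,"dz":0.035,"yaw":0,"fingers":68},{"dx":0,"dy":0.01,"dz":0.035,"yaw":0,"fingers":62},{"dx":0,"dy":0.01,"dz":0.035,"yaw":0,"fingers":56},{"dx":0,"dy":0.01,"dz":0.035,"yaw":0,"fingers":50},{"dx":0,"dy":0.01,"dz":0.035,"yaw":0,"fingers":50},{"dx":0,"dy":0.01,"dz":0.035,"yaw":0,"fingers":50},{"dx":0,"dy":0.01,"dz":0.035,"yaw":0,"fingers":50}]}' 25
python3 - <<'E'
from h import *
s,R=st()
f=cam("wrist")
uv,P=cloud(f);Q=(P-s["eef_pos"])@R
k=(P[:,2]>9)&(P[:,2]<18)&(abs(Q[:,0])<33)&(abs(Q[:,1])<33);q=Q[k];print("rim tool",np.percentile(q,[1,50,99],axis=0).round(1).tolist(),cv2.minEnclosingCircle(q[:,:2].astype(np.float32)))
k=(abs(Q[:,1])<45)&(abs(Q[:,1])>33)&(abs(Q[:,0])<14)&(Q[:,2]<-40)&(Q[:,2]>-100)
for z0 in range(-72,-38,3):
    q=Q[k&(Q[:,2]>=z0)&(Q[:,2]<z0+3)]
    if len(q)>2: print(z0,len(q),"y",np.percentile(q[:,1],[2,25,50,75,98]).round(1))
E
```

```text
clock: 12.3
eef_pos: [477.0, -41.6, -41.3]
tool_rot: [[0.907, -0.42, 0.0], [-0.42, -0.907, -0.001], [0.0, 0.0, -1.0]]
force: [-3.5, -1.0, 6.7]
opening: 58.3
grasp_force: 25.8
t 12.3 tcp [477.  -41.6 -41.3] ang x -24.87 tilt [ 0.    -0.001 -1.   ] F [-3.5 -1.   6.7] op 58.3 g 25.8 j [ 0.57  0.37 -0.64  2.03  0.3   0.83 -2.25]
rim tool [[-29.6, -31.7, -58.7], [-3.4, 0.2, -54.1], [29.9, 31.8, -50.3]] ((2.9878721237182617, -0.009948509745299816), 33.95192337036133)
-72 119 y [-41.1 -37.4  34.6  40.1  43.4]
-69 110 y [-41.  -37.8  33.5  39.7  43.6]
-66 108 y [-40.9 -37.2  34.5  40.3  43.5]
-63 98 y [-41.  -37.7  34.3  40.   43.2]
-60 101 y [-40.9 -37.4  33.9  40.3  43.8]
-57 93 y [-40.9 -37.6  33.8  39.7  43.6]
-54 81 y [-40.7 -36.8  33.9  39.4  42.8]
-51 53 y [-39.4 -34.   34.3  38.9  42.1]
-48 12 y [-34.7 -33.4  34.4  35.5  36.6]
-45 23 y [-43.9 -42.1  34.6  40.7  44.2]
-42 573 y [-44.7 -40.6 -34.4  40.1  44.5]
```

```bash
python3 -m creep '{"rows":[{"dx":0,"dy":0,"dz":-0.3,"yaw":0,"fingers":50},{"dx":0,"dy":0,"dz":-0.8,"yaw":0,"fingers":50},{"dx":0,"dy":0,"dz":-1.4,"yaw":0,"fingers":50},{"dx":0,"dy":0,"dz":-2.1,"yaw":0,"fingers":50},{"dx":0,"dy":0,"dz":-2.7,"yaw":0,"fingers":50},{"dx":0,"dy":0,"dz":-2.7,"yaw":0,"fingers":50}]}' 25
python3 -m creep '{"rows":[{"dx":0.2,"dy":0.44,"dz":0,"yaw":0,"fingers":50},{"dx":0.5,"dy":1.1,"dz":0,"yaw":0,"fingers":50},{"dx":0.8,"dy":1.76,"dz":0,"yaw":0,"fingers":50},{"dx":1.1,"dy":2.42,"dz":0,"yaw":0,"fingers":50},{"dx":1.4,"dy":3.08,"dz":0,"yaw":0,"fingers":50},{"dx":1.58,"dy":3.48,"dz":0,"yaw":0,"fingers":50},{"dx":1.65,"dy":3.64,"dz":0,"yaw":0,"fingers":50},{"dx":1.65,"dy":3.64,"dz":0,"yaw":0,"fingers":50}]}' 25
python3 - <<'E'
from h import *
s,R=st()
f=cam("wrist");cv2.imwrite("pics/w4.png",f["pixels"])
uv,P=cloud(f);Q=(P-s["eef_pos"])@R
M=tof(P,[516.8,-300.7,np.radians(-25.2)])
for nm,k in {"tab":(M[:,2]>134)&(M[:,2]<144)&(M[:,1]>30)&(M[:,0]>30)&(M[:,0]<90)&(M[:,1]<110),
      "top94":(abs(M[:,2]-94)<2)&(M[:,0]>-20)&(M[:,0]<120)&(abs(M[:,1])<120),
      "stage":(abs(M[:,2]-33)<1.2)&(M[:,0]>-92)&(M[:,0]<-5)&(abs(M[:,1])<90),
      "dish":(M[:,2]>165)&(M[:,2]<180)&(abs(Q[:,0])<33)&(abs(Q[:,1])<29),
      "handle":(M[:,2]>130)&(M[:,2]<145)&(abs(M[:,0]+168)<18)&(abs(M[:,1])<60)}.items():
        q=M[k]; print(nm,k.sum(),np.percentile(q,[2,50,98],axis=0).round(1).tolist() if len(q) else 0)
E
```

```text
clock: 13.1
eef_pos: [478.8, -41.2, 123.8]
tool_rot: [[0.908, -0.42, 0.006], [-0.42, -0.908, -0.002], [0.006, -0.001, -1.0]]
force: [0.3, 0.1, -0.6]
opening: 58.2
grasp_force: 27.5
clock: 14.1
eef_pos: [474.8, -280.6, 120.0]
tool_rot: [[0.907, -0.42, -0.0], [-0.42, -0.907, 0.001], [-0.001, -0.001, -1.0]]
force: [0.3, -0.4, 0.8]
opening: 58.1
grasp_force: 27.5
t 14.1 tcp [ 474.8 -280.6  120. ] ang x -24.86 tilt [-0.     0.001 -1.   ] F [ 0.3 -0.4  0.8] op 58.1 g 27.5 j [ 0.91  0.27 -0.53  1.73  0.15  1.18 -1.67]
tab 1103 [[51.6, 58.5, 135.3], [58.3, 67.3, 139.8], [65.3, 77.7, 141.5]]
top94 19183 [[-11.1, -88.2, 92.9], [20.7, 9.0, 94.7], [95.5, 89.6, 95.9]]
stage 4684 [[-87.1, -79.2, 31.9], [-55.5, -11.9, 33.5], [-23.3, 78.8, 34.2]]
dish 9023 [[-75.3, -26.9, 165.3], [-47.7, 0.1, 166.8], [-17.2, 28.0, 175.5]]
handle 0 0
```

View pics/w4.png

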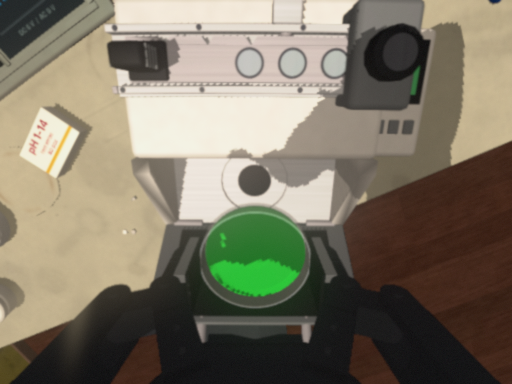

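Wrist view: the recess circle is at px (254,180) with its dark centre, and the dish is gripped level. I'll measure the centre of the recess.

```bash
python3 - <<'E'
from h import *
s,R=st()
f=cam("wrist");g=cv2.cvtColor(f["pixels"],cv2.COLOR_BGR2GRAY)
m=(g<70).astype(np.uint8);m[:155]=0;m[202:]=0;m[:,:225]=0;m[:,285:]=0
n,l,st_,c=cv2.connectedComponentsWithStats(m);i=1+st_[1:,4].argmax();print(c[i],st_[i])
pk=pts(f,np.argwhere(l==i)[:,::-1]);ctr=pk.mean(0)
print("hole",ctr.round(1),np.median(pk[:,2]),tof(ctr[None],[516.8,-300.7,np.radians(-25.2)]).round(1), "tool mm",((ctr-s["eef_pos"])@R).round(1))
uv,P=cloud(f);Q=(P-s["eef_pos"])@R
k=(Q[:,2]<-45)&(Q[:,2]>-62)&(np.hypot(Q[:,0],Q[:,1])<32.5)&(abs(Q[:,1])<27);q=Q[k]
rim=q[np.hypot(q[:,0],q[:,1])>26];print("dish",q.min(0).round(1),q.max(0).round(1),np.percentile(q[:,0],[1,99]))
pl=np.linalg.lstsq(np.c_[rim[:,:2],np.ones(len(rim))],rim[:,2],rcond=None)[0];print("rim plane",pl.round(3))
E
```

```text
t 14.15 tcp [ 475.1 -279.8  120.1] ang x -24.79 tilt [-0.     0.001 -1.   ] F [ 0.3  0.2 -0.2] op 58.2 g 27.5 j [ 0.91  0.27 -0.53  1.73  0.15  1.18 -1.67]Traceback (most recent call last):
  File "<stdin>", line 5, in <module>
ValueError: attempt to get argmax of an empty sequence
```

```bash
python3 - <<'E'
from h import *
s,R=st()
f=cam("wrist");g=cv2.cvtColor(f["pixels"],cv2.COLOR_BGR2GRAY);print(g[180,200:310:6])
m=(g<110).astype(np.uint8);m[:162]=0;m[200:]=0;m[:,:230]=0;m[:,280:]=0
n,l,S,c=cv2.connectedComponentsWithStats(m)
for i in range(1,n):
    if S[i,4]<60: continue
    pk=pts(f,np.argwhere(l==i)[:,::-1]);ctr=pk.mean(0);print(c[i],S[i])
    print("hole",ctr.round(1),np.median(pk[:,2]),tof(ctr[None],[516.8,-300.7,np.radians(-25.2)]).round(1), "tool mm",((ctr-s["eef_pos"])@R).round(1))
uv,P=cloud(f);Q=(P-s["eef_pos"])@R
k=(Q[:,2]<-45)&(Q[:,2]>-62)&(np.hypot(Q[:,0],Q[:,1])<32.5)&(abs(Q[:,1])<27);q=Q[k]
rim=q[np.hypot(q[:,0],q[:,1])>26];print("dish",q.min(0).round(1),q.max(0).round(1),np.percentile(q[:,0],[1,99]))
pl=np.linalg.lstsq(np.c_[rim[:,:2],np.ones(len(rim))],rim[:,2],rcond=None)[0];print("rim plane",pl.round(3))
E
```

```text
t 14.2 tcp [ 475.2 -279.5  120.2] ang x -24.75 tilt [ 0.     0.001 -1.   ] F [ 0.3 -0.9 -0.7] op 58.1 g 27.5 j [ 0.91  0.27 -0.53  1.73  0.15  1.18 -1.67]
[230 229 230 231 218 231 230  86  83  80  80  76 169 153 135 131 135 134
 134]
[255.89823609 179.72591588] [241 165  31  30 737]
hole [ 476.  -282.3   32.2] 31.115264910835492 [[-44.7  -0.7  32.2]] tool mm [ 1.9  2.2 88. ]
dish [-30.3 -27.  -56.3] [ 30.4  27.  -45. ] [-29.21839083  29.68609345]
rim plane [-1.3000e-02  1.9000e-02 -5.0353e+01]
```

```bash
python3 -m creep '{"rows":[{"dx":0.02,"dy":0.03,"dz":0.4,"yaw":0,"fingers":50},{"dx":0.02,"dy":0.03,"dz":0.9,"yaw":0,"fingers":50},{"dx":0.02,"dy":0.03,"dz":1.4,"yaw":0,"fingers":50},{"dx":0.02,"dy":0.03,"dz":1.75,"yaw":0,"fingers":50},{"dx":0.02,"dy":0.03,"dz":1.95,"yaw":0,"fingers":50},{"dx":0.02,"dy":0.03,"dz":1.95,"yaw":0,"fingers":50},{"dx":0.02,"dy":0.03,"dz":1.95,"yaw":0,"fingers":50}]}' 25
python3 - <<'E'
from h import *
p=[516.8,-300.7,np.radians(-25.2)]
to(475.5,-281.6,-10)
f=cam("wrist");uv,P=cloud(f);M=tof(P,p)
k=(abs(M[:,2]-94)<2)&(abs(M[:,1])<60)&(M[:,0]>-25)&(M[:,0]<30)
q=M[k];e=[q[(q[:,1]>a)&(q[:,1]<a+10),0].min() for a in range(-60,60,10) if ((q[:,1]>a)&(q[:,1]<a+10)).sum()>5];print("housing front edge x",np.round(e,1))
k=(M[:,2]>48)&(M[:,2]<60)&(np.hypot(M[:,0]+46,M[:,1])<36)&(abs(M[:,1])<27);q=M[k];print("dish",np.percentile(q,[1,50,99],axis=0).round(1).tolist())
k=(abs(M[:,2]-33)<1.5)&(M[:,0]>-92)&(M[:,0]<-5)&(abs(M[:,1])<95);q=M[k];print("stage",np.percentile(q,[1,50,99],axis=0).round(1).tolist())
E
```

```text
clock: 15.12
eef_pos: [476.0, -283.4, 4.2]
tool_rot: [[0.908, -0.42, 0.001], [-0.42, -0.908, -0.001], [0.001, 0.0, -1.0]]
force: [-0.4, 0.8, -0.4]
opening: 58.0
grasp_force: 27.5
t 15.12 tcp [ 476.  -283.4    4.2] ang x -24.84 tilt [ 0.001 -0.001 -1.   ] F [-0.4  0.8 -0.4] op 58.0 g 27.5 j [ 0.87  0.41 -0.5   1.83  0.24  0.96 -1.73]
dxyz [-0.02  -0.024  0.237]
housing front edge x [-7.5 -7.6 -7.6 -7.7 -7.7 -7.8 -7.8 -7.5 -7.5 -7.5 -7.6 -7.8]
dish [[-73.7, -26.4, 49.3], [-51.2, -0.7, 51.0], [-29.4, 26.2, 59.6]]
stage [[-90.9, -82.4, 32.0], [-53.8, 31.0, 33.7], [-38.1, 81.7, 34.5]]
```

```bash
python3 -m creep '{"rows":[{"dx":-0.005,"dy":-0.015,"dz":0,"yaw":0,"fingers":50},{"dx":-0.005,"dy":-0.015,"dz":0.08,"yaw":0,"fingers":50},{"dx":-0.005,"dy":-0.015,"dz":0.16,"yaw":0,"fingers":50},{"dx":-0.005,"dy":-0.015,"dz":0.2,"yaw":0,"fingers":50},{"dx":-0.005,"dy":-0.015,"dz":0.235,"yaw":0,"fingers":50},{"dx":-0.005,"dy":-0.015,"dz":0.235,"yaw":0,"fingers":50},{"dx":-0.005,"dy":-0.015,"dz":0.235,"yaw":0,"fingers":50}]}' 25
python3 - <<'E'
from h import *
p=[516.8,-300.7,np.radians(-25.2)]
s,R=st()
f=cam("wrist");cv2.imwrite("pics/w5.png",f["pixels"]);uv,P=cloud(f);M=tof(P,p)
k=(M[:,2]>38)&(M[:,2]<50)&(np.hypot(M[:,0]+46,M[:,1])<36)&(abs(M[:,1])<27);q=M[k];print("dish",np.percentile(q,[1,50,99],axis=0).round(1).tolist())
E
```

```text
clock: 16.05
eef_pos: [475.2, -282.4, -8.7]
tool_rot: [[0.907, -0.421, -0.001], [-0.421, -0.907, -0.001], [-0.001, 0.001, -1.0]]
force: [-13.1, 7.5, 30.5]
opening: 58.3
grasp_force: 44.1
t 16.05 tcp [ 475.2 -282.4   -8.7] ang x -24.87 tilt [-0.001 -0.001 -1.   ] F [-13.1   7.5  30.5] op 58.3 g 44.1 j [ 0.87  0.43 -0.49  1.84  0.25  0.94 -1.74]
dish [[-74.9, -26.3, 38.0], [-59.7, -1.9, 38.8], [-39.8, 26.8, 47.2]]
```

View pics/w5.png

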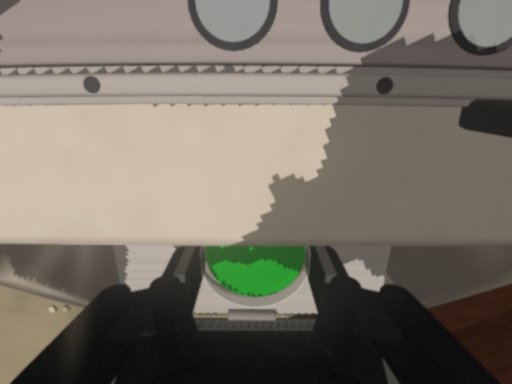

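```bash
python3 -c "
from h import *
s,R=st();print(np.round(s['wrist_torque'],2),'tool F',(R.T@s['force']).round(1),'tool T',(R.T@s['wrist_torque']).round(2))"
python3 -m creep '{"rows":[{"dx":0,"dy":0,"dz":-0.08,"yaw":0,"fingers":50},{"dx":0,"dy":0,"dz":-0.3,"yaw":0,"fingers":50},{"dx":0,"dy":0,"dz":-1.0,"yaw":0,"fingers":50},{"dx":0,"dy":0,"dz":-1.0,"yaw":0,"fingers":50},{"dx":0,"dy":0,"dz":-1.0,"yaw":0,"fingers":50}]}' 25
python3 - <<'E'
from h import *
p=[516.8,-300.7,np.radians(-25.2)]
s,R=st();print(tof(np.array([s["eef_pos"]]),p).round(1))
f=cam("wrist");uv,P=cloud(f);M=tof(P,p);Q=(P-s["eef_pos"])@R
k=(Q[:,2]<-46)&(Q[:,2]>-62)&(np.hypot(Q[:,0],Q[:,1])<36)&(abs(Q[:,1])<27);q=Q[k];print("dish tool",np.percentile(q,[1,50,99],axis=0).round(1).tolist())
rim=q[np.hypot(q[:,0],q[:,1])>26.5];print("rim plane",np.linalg.lstsq(np.c_[rim[:,:2],np.ones(len(rim))],rim[:,2],rcond=None)[0].round(3))
# recess: lines of z vs x in strips
for y0 in (-15,0,15):
    k=(abs(M[:,1]-y0)<3)&(M[:,0]>-92)&(M[:,0]<-8)&(M[:,2]<40)&(M[:,2]>20)
    q=M[k];print(y0,[(x,np.median(q[(q[:,0]>=x)&(q[:,0]<x+2),2]).round(1)) for x in range(-92,-8,2) if ((q[:,0]>=x)&(q[:,0]<x+2)).sum()>3])
cv2.imwrite("pics/w6.png",f["pixels"])
E
```

```text
t 16.1 tcp [ 475.2 -282.4   -8.7] ang x -24.87 tilt [-0.001 -0.001 -1.   ] F [-12.7   6.6  30.6] op 58.3 g 44.1 j [ 0.87  0.43 -0.49  1.84  0.25  0.94 -1.74]
[ 1.15  2.93 -0.2 ] tool F [-14.3  -0.6 -30.6] tool T [-0.19 -3.14  0.19]
clock: 16.73
eef_pos: [475.3, -282.4, 49.1]
tool_rot: [[0.907, -0.42, 0.0], [-0.42, -0.907, -0.0], [0.0, 0.0, -1.0]]
force: [0.2, -0.2, -0.6]
opening: 58.3
grasp_force: 27.5
t 16.73 tcp [ 475.3 -282.4   49.1] ang x -24.86 tilt [ 0. -0. -1.] F [ 0.2 -0.2 -0.6] op 58.3 g 27.5 j [ 0.89  0.35 -0.51  1.8   0.2   1.04 -1.7 ]
[[-45.4  -1.1  49.1]]
dish tool [[-29.3, -26.1, -55.5], [-3.4, 0.1, -47.0], [29.8, 26.2, -46.0]]
rim plane [-2.0000e-02  1.7000e-02 -5.0945e+01]
-15 [(-42, np.float64(30.9)), (-40, np.float64(30.9)), (-38, np.float64(31.0)), (-36, np.float64(30.9)), (-34, np.float64(30.8)), (-32, np.float64(30.8)), (-30, np.float64(30.5))]
0 [(-40, np.float64(31.0)), (-38, np.float64(30.6)), (-36, np.float64(31.0)), (-34, np.float64(31.3)), (-32, np.float64(31.1)), (-30, np.float64(31.6))]
15 [(-44, np.float64(31.1)), (-42, np.float64(31.2)), (-40, np.float64(31.2)), (-38, np.float64(30.8)), (-36, np.float64(31.1)), (-34, np.float64(30.4)), (-32, np.float64(30.7)), (-30, np.float64(31.5))]
```

```bash
python3 - <<'E'
from h import *
a=cv2.imread("pics/w6.png");b=cam("scene");s,R=st()
c=b["pixels"][170:350,210:410];cv2.imwrite("pics/c6.png",np.hstack([cv2.resize(a[180:340,150:360],(400,305)),cv2.resize(c,(400,305),interpolation=2)]))
E
```

```text
t 16.82 tcp [ 474.8 -282.1   48.3] ang x -24.86 tilt [-0.001  0.001 -1.   ] F [-0.5 -1.2 -0.5] op 58.0 g 27.5 j [ 0.89  0.35 -0.51  1.8   0.2   1.04 -1.7 ]
```

View pics/c6.png

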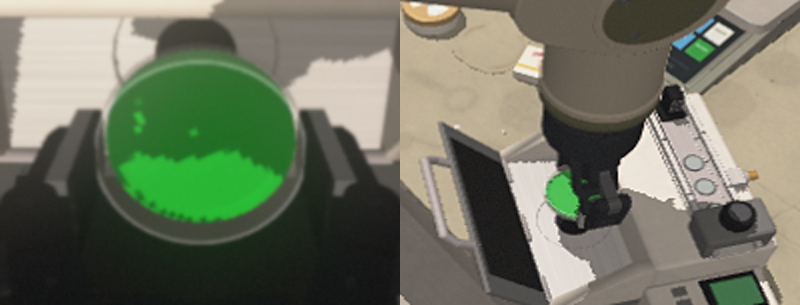

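```bash
python3 - <<'E'
from h import *
p=[516.8,-300.7,np.radians(-25.2)]
b=cam("top");im=cv2.imread("pics/w3.png")
g=cv2.cvtColor(im,cv2.COLOR_BGR2GRAY)[:,400:];G=np.zeros((384,512),np.uint8)+255;G[:,112:]=g
def ray(f,uv,z):
    n=cv2.undistortPoints(np.float64(uv).reshape(-1,1,2),f["K"],f["D"])[:,0]
    d=np.c_[n[:,0],-n[:,1],-np.ones(len(n))]@f["T"][:3,:3].T;o=f["T"][:3,3]
    return o+d*((z-o[2])/d[:,2])[:,None]
sub=G[212:245,305:355];print(sub[::2,::2])
m=(G<75).astype(np.uint8);n,l,S,c=cv2.connectedComponentsWithStats(m)
for i in range(1,n):
    if 20<S[i,4]<300 and abs(c[i][0]-329)<15 and abs(c[i][1]-227)<15:
        P=ray(b,[c[i]],31);print(c[i],S[i],P.round(1),tof(P,p).round(1))
# known features in top: tab & rail for bias
uv,P=cloud(b);M=tof(P,p)
for nm,k in {"tab":(M[:,2]>134)&(M[:,2]<144)&(M[:,1]>30)&(M[:,0]>30)&(M[:,0]<90)&(M[:,1]<110),"head":(M[:,2]>141)&(M[:,2]<147)&(M[:,1]<-30)&(M[:,0]>0)&(M[:,0]<110)&(M[:,1]>-130)}.items():
    q=M[k];print(nm,len(q),np.percentile(q,[2,50,98],axis=0).round(1).tolist() if len(q) else 0)
E
```

```text
[[103 103 103 103 103 104 100 102 101 101  98  99  96 102 100  99  91  94
   97  98 100  98 121 170 196]
 [103 104 104 102 103 102 102 104 101 100 102 102 103 103 104 104 100 162
  112  94  98 100  99 101 132]
 [104 105 103 105 103 104 103 100 102 104 103 103 104 103 107 105 104 169
  181 153 101  96  98  99 100]
 [104 102 104 102 104 105 102 105 104 103 104 105 104 103 102 105 104 149
  176 185 185 146  93  95  97]
 [104 103 105 104 103 104 102 103 105 105  95  59  33  43  79 105 102 150
  185 158 189 191 180 122  95]
 [104 104 104 106 102 102 106 105 105  93  24  13  14  13  14  59 105 149
  184 164 182 186 190 190 170]
 [106 105 106 105 105 103 105 102 106  46  17  17  13  16  18  17  79 175
  188 183 174 185 184 186 190]
 [103 105 102 104 106 101 107 105 105  14  15   8  16  16  10  17  63 169
  191 188 171 185 187 185 187]
 [106 104 105 106 106 102 105 105 105  20  16   8  15  12  16  10  61 152
  189 188 171 190 186 187 184]
 [107 106 104 106 106 104 106 104 104  65  13   9  15  18  15  16  82 153
  191 188 173 190 189 188 188]
 [108 106 106 106 103 104 104 105 106  96  31  14 
[... 162 characters left out ...]
 79 104 108 107 107 108 107 103 106 107 108 109 107 104 107 106 107 151
  179 184 190 190 191 189 186]
 [ 16  44  89 105 105 109 109 108 104 108 106 106 107 107 106 110 106 136
  185 189 188 188 191 190 190]
 [ 10  13  17  58  99  94 100 110 110 106 104 108 107 109 105 103 102 149
  190 190 189 188 186 191 190]
 [ 10   5   7   9  19  61  81  95 108 106 107 107 105 103 104 105 133 190
  189 191 191 189 188 188 187]
 [  8  13  10  11   8   7  31  66  85  96 107 109 110 110 108 107 153 191
  188 190 189 189 189 189 186]]
[329.72432432 226.91351351] [323 219  15  16 185] [[ 476.5 -279.9   31. ]] [[-45.3   1.7  31. ]]
tab 70 [[52.3, 61.3, 135.2], [59.0, 71.0, 139.2], [65.9, 81.1, 142.3]]
head 0 0
```

The contact height of TCP -8.7 matches the fingertips landing on the stage, because they are flush with the dish's underside. The dish is aligned to about 1 mm, so I'll lower it to just above the stage and let it settle into the 3 mm recess.

```bash
python3 -m creep '{"rows":[{"dx":0,"dy":-0.01,"dz":0.3,"yaw":0,"fingers":50},{"dx":0,"dy":-0.01,"dz":0.6,"yaw":0,"fingers":50},{"dx":0,"dy":-0.01,"dz":0.8,"yaw":0,"fingers":50},{"dx":0,"dy":-0.01,"dz":0.9,"yaw":0,"fingers":50},{"dx":0,"dy":-0.01,"dz":0.94,"yaw":0,"fingers":50},{"dx":0,"dy":-0.01,"dz":0.94,"yaw":0,"fingers":50},{"dx":0,"dy":-0.01,"dz":0.94,"yaw":0,"fingers":50}]}' 20
python3 - <<'E'
from h import *
s,R=st();print(tof(np.array([s["eef_pos"]]),[516.8,-300.7,np.radians(-25.2)]).round(1),(R.T@s["force"]).round(1))
E
```

```text
clock: 17.75
eef_pos: [476.0, -282.0, -6.8]
tool_rot: [[0.907, -0.42, 0.001], [-0.42, -0.907, -0.001], [0.001, 0.0, -1.0]]
force: [-0.1, 0.7, 0.3]
opening: 57.8
grasp_force: 27.5
t 17.75 tcp [ 476.  -282.    -6.8] ang x -24.86 tilt [ 0.001 -0.001 -1.   ] F [-0.1  0.7  0.3] op 57.8 g 27.5 j [ 0.87  0.43 -0.49  1.83  0.25  0.94 -1.74]
[[-44.9  -0.4  -6.8]] [-0.4 -0.6 -0.3]
```

```bash
python3 -m creep '{"rows":[{"dx":-0.008,"dy":0,"dz":0.018,"yaw":0,"fingers":50},{"dx":-0.008,"dy":0,"dz":0.018,"yaw":0,"fingers":50},{"dx":-0.008,"dy":0,"dz":0.018,"yaw":0,"fingers":64},{"dx":-0.008,"dy":0,"dz":0.018,"yaw":0,"fingers":70},{"dx":-0.008,"dy":0,"dz":0.018,"yaw":0,"fingers":76},{"dx":-0.008,"dy":0,"dz":0.018,"yaw":0,"fingers":76},{"dx":-0.008,"dy":0,"dz":-0.2,"yaw":0,"fingers":76},{"dx":-0.008,"dy":0,"dz":-1.0,"yaw":0,"fingers":76},{"dx":-0.008,"dy":0,"dz":-2.0,"yaw":0,"fingers":76},{"dx":-0.008,"dy":0,"dz":-2.6,"yaw":0,"fingers":76}]}' 20
python3 - <<'E'
from h import *
p=[516.8,-300.7,np.radians(-25.2)]
s,R=st()
f=cam("wrist");uv,P=cloud(f);M=tof(P,p)
k=(M[:,2]>38)&(M[:,2]<50)&(np.hypot(M[:,0]+46,M[:,1])<38);q=M[k];print("rim",len(q),np.percentile(q,[1,50,99],axis=0).round(1).tolist())
rim=q[(q[:,2]>41)];print("plane",np.linalg.lstsq(np.c_[rim[:,0]+46,rim[:,1],np.ones(len(rim))],rim[:,2],rcond=None)[0].round(3),cv2.minEnclosingCircle(rim[:,:2].astype(np.float32)))
b=cam("scene")
cv2.imwrite("pics/c7.png",np.hstack([cv2.resize(f["pixels"][130:350,110:400],(400,303)),cv2.resize(b["pixels"][170:350,210:410],(400,303),interpolation=2)]))
E
```

```text
clock: 19.0
eef_pos: [476.2, -281.8, 152.9]
tool_rot: [[0.908, -0.42, 0.003], [-0.42, -0.908, -0.002], [0.004, 0.001, -1.0]]
force: [1.1, -0.3, -0.2]
opening: 76.2
grasp_force: 0.0
t 19.0 tcp [ 476.2 -281.8  152.9] ang x -24.83 tilt [ 0.003 -0.002 -1.   ] F [ 1.1 -0.3 -0.2] op 76.2 g 0.0 j [ 0.92  0.24 -0.54  1.69  0.13  1.24 -1.65]
rim 283 [[-75.0, -31.0, 38.0], [-57.7, -0.6, 43.2], [-19.1, 28.1, 45.2]]
plane [ 1.0000e-02 -3.0000e-03  4.3501e+01] ((-46.44288635253906, -1.2779444456100464), 29.865596771240234)
```

View pics/c7.png

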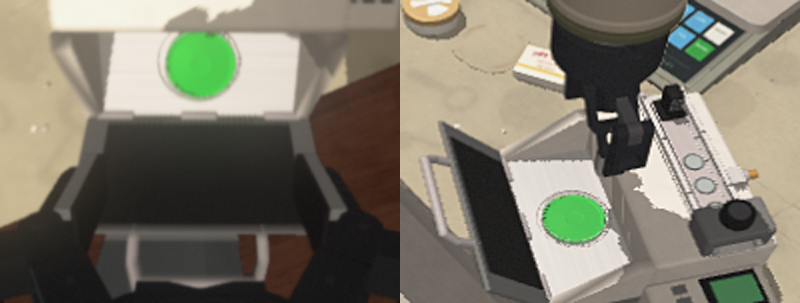

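The dish sits level inside the recess ring, at scene-crop px (573,217). Going back to the open handle to close the flap.

```bash
python3 -m creep '{"rows":[{"dx":-0.6,"dy":0,"dz":-0.3,"yaw":-2,"fingers":36},{"dx":-2.03,"dy":0,"dz":-0.3,"yaw":-18,"fingers":36},{"dx":-2.03,"dy":0,"dz":-0.3,"yaw":-18,"fingers":36},{"dx":-2.03,"dy":0,"dz":-0.3,"yaw":-18,"fingers":36},{"dx":-2.03,"dy":0,"dz":-0.3,"yaw":-18,"fingers":36},{"dx":-2.03,"dy":0,"dz":-0.3,"yaw":-18,"fingers":36},{"dx":-2.03,"dy":0,"dz":-0.3,"yaw":-18,"fingers":36},{"dx":-2.03,"dy":0,"dz":-0.3,"yaw":-18,"fingers":36},{"dx":-2.03,"dy":0,"dz":-0.3,"yaw":-18,"fingers":36},{"dx":-2.03,"dy":0,"dz":-0.3,"yaw":-18,"fingers":36}]}' 30
python3 - <<'E'
from h import *
p=[516.8,-300.7,np.radians(-25.2)]
to(366.2,-230.6,80.7,65)
f=cam("wrist");uv,P=cloud(f);M=tof(P,p);s=arm.sense()
k=(M[:,2]>130)&(M[:,2]<146)&(abs(M[:,0]+168)<14)&(abs(M[:,1])<60);q=M[k];print("handle",len(q),np.percentile(q,[2,50,98],axis=0).round(1).tolist(),"tcp",tof(np.array([s["eef_pos"]]),p).round(1))
E
```

```text
clock: 20.35
eef_pos: [364.6, -230.2, 166.8]
tool_rot: [[0.421, 0.907, -0.0], [0.907, -0.421, -0.0], [-0.0, -0.0, -1.0]]
force: [0.8, -0.8, 0.9]
opening: 36.2
grasp_force: 0.0
t 20.35 tcp [ 364.6 -230.2  166.8] ang x 65.13 tilt [-0. -0. -1.] F [ 0.8 -0.8  0.9] op 36.2 g 0.0 j [ 1.02 -0.06 -0.54  1.95 -0.03  1.24  0.06]
dxyz [0.005 0.028 1.434]
yaw units 0.025
handle 1168 [[-173.0, -42.1, 131.1], [-168.8, 6.9, 139.7], [-160.5, 45.0, 141.6]] tcp [[-167.8   -1.   166.7]]
```

```bash
python3 -m creep '{"rows":[{"dx":0,"dy":0,"dz":0.5,"yaw":0,"fingers":36},{"dx":0,"dy":0,"dz":1.0,"yaw":0,"fingers":36},{"dx":0,"dy":0,"dz":1.3,"yaw":0,"fingers":36},{"dx":0,"dy":0,"dz":1.43,"yaw":0,"fingers":36},{"dx":0,"dy":0,"dz":1.43,"yaw":0,"fingers":0},{"dx":0,"dy":0,"dz":1.43,"yaw":0,"fingers":0},{"dx":0,"dy":0,"dz":1.43,"yaw":0,"fingers":0},{"dx":0,"dy":0,"dz":1.43,"yaw":0,"fingers":0},{"dx":0,"dy":0,"dz":1.43,"yaw":0,"fingers":0}]}' 30
```

```text
clock: 21.52
eef_pos: [364.5, -230.3, 81.2]
tool_rot: [[0.42, 0.907, -0.0], [0.907, -0.42, -0.0], [-0.0, -0.0, -1.0]]
force: [-3.7, 1.1, 6.4]
opening: 7.2
grasp_force: 29.7
```

```bash
python3 -m creep '{"rows":[{"dx":0,"dy":0.15,"dz":-0.105,"yaw":0,"fingers":0},{"dx":0,"dy":0.38,"dz":-0.23,"yaw":0,"fingers":0},{"dx":0,"dy":0.545,"dz":-0.297,"yaw":0,"fingers":0},{"dx":0,"dy":0.72,"dz":-0.35,"yaw":0,"fingers":0},{"dx":0,"dy":0.9,"dz":-0.39,"yaw":0,"fingers":0},{"dx":0,"dy":1.08,"dz":-0.415,"yaw":0,"fingers":0},{"dx":0,"dy":1.26,"dz":-0.423,"yaw":0,"fingers":0},{"dx":0,"dy":1.45,"dz":-0.415,"yaw":0,"fingers":0},{"dx":0,"dy":1.63,"dz":-0.39,"yaw":0,"fingers":0},{"dx":0,"dy":1.63,"dz":-0.39,"yaw":0,"fingers":0}]}' 30
python3 -m creep '{"rows":[{"dx":0,"dy":0.18,"dz":0.04,"yaw":0,"fingers":0},{"dx":0,"dy":0.35,"dz":0.095,"yaw":0,"fingers":0},{"dx":0,"dy":0.52,"dz":0.165,"yaw":0,"fingers":0},{"dx":0,"dy":0.685,"dz":0.25,"yaw":0,"fingers":0},{"dx":0,"dy":0.84,"dz":0.35,"yaw":0,"fingers":0},{"dx":0,"dy":0.985,"dz":0.46,"yaw":0,"fingers":0},{"dx":0,"dy":1.06,"dz":0.525,"yaw":0,"fingers":0},{"dx":0,"dy":1.12,"dz":0.583,"yaw":0,"fingers":0},{"dx":0,"dy":1.12,"dz":0.583,"yaw":0,"fingers":0}]}' 30
python3 -c "
from h import *
s,R=st();print(tof(np.array([s['eef_pos']]),[516.8,-300.7,np.radians(-25.2)]).round(1))"
```

```text
clock: 22.78
eef_pos: [454.2, -272.2, 104.3]
tool_rot: [[0.42, 0.907, 0.001], [0.907, -0.42, -0.0], [-0.0, 0.001, -1.0]]
force: [-1.7, -4.4, 2.6]
opening: 7.4
grasp_force: 30.4
clock: 23.9
eef_pos: [514.8, -300.2, 68.6]
tool_rot: [[0.421, 0.907, -0.0], [0.907, -0.421, -0.0], [-0.0, -0.0, -1.0]]
force: [-1.5, -4.4, -0.4]
opening: 7.2
grasp_force: 30.9
t 23.9 tcp [ 514.8 -300.2   68.6] ang x 65.13 tilt [-0. -0. -1.] F [-1.5 -4.4 -0.4] op 7.2 g 30.9 j [ 0.87  0.42 -0.52  1.66  0.23  1.12 -0.15]
[[-2.1 -0.4 68.6]]
```

```bash
python3 -m creep '{"rows":[{"dx":0,"dy":0.03,"dz":0.03,"yaw":0,"fingers":0},{"dx":0,"dy":0.05,"dz":0.06,"yaw":0,"fingers":0},{"dx":0,"dy":0.05,"dz":0.06,"yaw":0,"fingers":0},{"dx":0,"dy":0.05,"dz":0.06,"yaw":0,"fingers":0}]}' 30
python3 -m creep '{"rows":[{"dx":0,"dy":-0.02,"dz":-0.02,"yaw":0,"fingers":34},{"dx":0,"dy":-0.04,"dz":-0.05,"yaw":0,"fingers":34},{"dx":0,"dy":-0.04,"dz":-0.05,"yaw":0,"fingers":34},{"dx":0,"dy":-0.04,"dz":-0.4,"yaw":0,"fingers":34},{"dx":0,"dy":-0.04,"dz":-1.2,"yaw":0,"fingers":45},{"dx":0,"dy":-0.04,"dz":-1.8,"yaw":0,"fingers":45},{"dx":0,"dy":-0.04,"dz":-1.8,"yaw":0,"fingers":45}]}' 30
python3 - <<'E'
from h import *
p=[516.8,-300.7,np.radians(-25.2)]
f=cam("wrist");uv,P=cloud(f);M=tof(P,p);s,R=st()
for nm,k in {"tab":(M[:,2]>134)&(M[:,2]<144)&(M[:,1]>30)&(M[:,0]>30)&(M[:,0]<90)&(M[:,1]<110),
 "handle":(M[:,2]>120)&(M[:,2]<134)&(abs(M[:,0]+2)<16)&(abs(M[:,1])<60)}.items():
    q=M[k];print(nm,len(q),np.percentile(q,[2,50,98],axis=0).round(1).tolist() if len(q) else 0)
k=(abs(M[:,1])<60)&(M[:,0]>-85)&(M[:,0]<-22)&(M[:,2]>30)
q=M[k];a=np.polyfit(q[:,0],q[:,2],1);print("flap slope deg",np.degrees(np.arctan(a[0])).round(2))
E
```

```text
clock: 24.4
eef_pos: [515.8, -300.8, 67.2]
tool_rot: [[0.421, 0.907, -0.003], [0.907, -0.421, 0.0], [-0.001, -0.003, -1.0]]
force: [-18.1, 3.4, 25.2]
opening: 7.1
grasp_force: 33.3
clock: 25.28
eef_pos: [516.8, -300.3, 176.7]
tool_rot: [[0.42, 0.908, 0.005], [0.908, -0.42, -0.002], [-0.0, 0.005, -1.0]]
force: [0.4, 0.1, -0.4]
opening: 45.0
grasp_force: 0.0
t 25.32 tcp [ 515.7 -300.   174.6] ang x 65.16 tilt [ 0.002 -0.001 -1.   ] F [-0.1  0.4 -1.3] op 44.8 g 0.0 j [ 0.89  0.33 -0.54  1.55  0.17  1.31 -0.11]
tab 533 [[51.4, 58.6, 134.8], [57.5, 69.7, 139.7], [64.7, 79.8, 141.6]]
handle 989 [[-11.5, -42.2, 120.6], [-2.8, 6.6, 128.9], [2.1, 45.2, 130.8]]
flap slope deg 53.37
```

```bash
python3 - <<'E'
from h import *
to(598.8,-262.4,150,-25.1)
E
```

```text
t 25.32 tcp [ 515.7 -300.   174.6] ang x 65.16 tilt [ 0.002 -0.001 -1.   ] F [-0.1  0.4 -1.3] op 44.8 g 0.0 j [ 0.89  0.33 -0.54  1.55  0.17  1.31 -0.11]
dxyz [1.151 0.992 0.412]
yaw units 18.052
```

```bash
python3 -m creep '{"rows":[{"dx":1.15,"dy":0.99,"dz":0,"yaw":18,"fingers":45},{"dx":1.15,"dy":0.99,"dz":0,"yaw":18,"fingers":45},{"dx":1.15,"dy":0.99,"dz":0,"yaw":18,"fingers":45},{"dx":1.15,"dy":0.99,"dz":0,"yaw":18,"fingers":45},{"dx":1.15,"dy":0.99,"dz":0,"yaw":18,"fingers":45},{"dx":1.15,"dy":0.99,"dz":0.2,"yaw":18,"fingers":45},{"dx":1.15,"dy":0.99,"dz":0.4,"yaw":18,"fingers":45},{"dx":1.15,"dy":0.99,"dz":0.4,"yaw":18,"fingers":45},{"dx":1.15,"dy":0.99,"dz":0.4,"yaw":18,"fingers":45},{"dx":1.15,"dy":0.99,"dz":0.4,"yaw":18,"fingers":45}]}' 30
python3 - <<'E'
from h import *
p=[516.8,-300.7,np.radians(-25.2)]
f=cam("wrist");s,R=st();uv,P=cloud(f);M=tof(P,p);Q=(P-s["eef_pos"])@R
k=(M[:,2]>136)&(M[:,2]<143)&(M[:,1]>40)&(M[:,0]>40)&(M[:,0]<80)&(M[:,1]<100)
for A in(M,Q): print(np.percentile(A[k],[2,50,98],axis=0).round(1).tolist())
print(tof(np.array([s["eef_pos"]]),p))
E
```

```text
clock: 26.58
eef_pos: [597.3, -261.9, 148.1]
tool_rot: [[0.908, -0.419, -0.002], [-0.419, -0.908, 0.001], [-0.002, 0.0, -1.0]]
force: [0.3, 1.0, -0.2]
opening: 45.1
grasp_force: 0.0
t 26.62 tcp [ 597.4 -262.   148.4] ang x -24.74 tilt [-0.002  0.001 -1.   ] F [-0.5 -0.3  0.1] op 45.1 g 0.0 j [ 0.57  0.44 -0.3   1.43  0.13  1.3  -1.75]
[[53.3, 59.9, 136.5], [60.3, 69.6, 139.7], [65.9, 79.3, 141.2]]
[[-3.1, -10.0, 7.2], [3.9, -0.2, 8.7], [9.5, 9.5, 11.9]]
[[ 56.4230098   69.31161062 148.39557147]]
```

```bash
python3 -m creep '{"rows":[{"dx":0.04,"dy":0,"dz":0.5,"yaw":0,"fingers":45},{"dx":0.04,"dy":0,"dz":0.9,"yaw":0,"fingers":45},{"dx":0.04,"dy":0,"dz":1.2,"yaw":0,"fingers":45},{"dx":0.04,"dy":0,"dz":1.29,"yaw":0,"fingers":45},{"dx":0.04,"dy":0,"dz":1.29,"yaw":0,"fingers":45},{"dx":0.04,"dy":0,"dz":1.29,"yaw":0,"fingers":10},{"dx":0.04,"dy":0,"dz":1.29,"yaw":0,"fingers":10},{"dx":0.04,"dy":0,"dz":1.29,"yaw":0,"fingers":10},{"dx":0.04,"dy":0,"dz":1.29,"yaw":0,"fingers":10},{"dx":0.04,"dy":0,"dz":1.29,"yaw":0,"fingers":10}]}' 40
python3 - <<'E'
from h import *
p=[516.8,-300.7,np.radians(-25.2)]
s,R=st();print(tof(np.array([s["eef_pos"]]),p),(R.T@s["force"]).round(1))
E
```

```text
clock: 27.88
eef_pos: [600.7, -263.3, 73.6]
tool_rot: [[0.907, -0.42, 0.002], [-0.42, -0.907, -0.001], [0.002, -0.0, -1.0]]
force: [-1.4, 1.7, 5.6]
opening: 19.2
grasp_force: 39.6
t 27.88 tcp [ 600.7 -263.3   73.6] ang x -24.85 tilt [ 0.002 -0.001 -1.   ] F [-1.4  1.7  5.6] op 19.2 g 39.6 j [ 0.56  0.5  -0.3   1.5   0.15  1.16 -1.76]
[[60.04974754 69.54230502 73.56888049]] [-2.  -1.  -5.6]
```

```bash
python3 -m creep '{"rows":[{"dx":0,"dy":0.07,"dz":0,"yaw":0,"fingers":10},{"dx":0,"dy":0.15,"dz":0,"yaw":0,"fingers":10},{"dx":0,"dy":0.22,"dz":0,"yaw":0,"fingers":10},{"dx":0,"dy":0.3,"dz":0,"yaw":0,"fingers":10},{"dx":0,"dy":0.37,"dz":0,"yaw":0,"fingers":10},{"dx":0,"dy":0.45,"dz":0,"yaw":0,"fingers":10},{"dx":0,"dy":0.52,"dz":0,"yaw":0,"fingers":10},{"dx":0,"dy":0.6,"dz":0,"yaw":0,"fingers":10},{"dx":0,"dy":0.67,"dz":0,"yaw":0,"fingers":10},{"dx":0,"dy":0.74,"dz":0,"yaw":0,"fingers":10}]}' 40
cat > q.py <<'E'
from h import *
p=[516.8,-300.7,np.radians(-25.2)]
s,R=st();print("travel~",75-tof(np.array([s["eef_pos"]]),p)[0,1].round(1),"toolF",(R.T@s["force"]).round(1))
E
python3 q.py
for d in 1; do python3 -m creep '{"rows":[{"dx":0,"dy":0.03,"dz":0,"yaw":0,"fingers":10},{"dx":0,"dy":0.03,"dz":0,"yaw":0,"fingers":10}]}' 40 >/dev/null; python3 q.py; done
python3 -m creep '{"rows":[{"dx":0,"dy":0.03,"dz":0,"yaw":0,"fingers":10},{"dx":0,"dy":0.03,"dz":0,"yaw":0,"fingers":10}]}' 40 >/dev/null; python3 q.py
python3 -m creep '{"rows":[{"dx":0,"dy":0.03,"dz":0,"yaw":0,"fingers":10},{"dx":0,"dy":0.03,"dz":0,"yaw":0,"fingers":10}]}' 40 >/dev/null; python3 q.py
```

```text
clock: 29.12
eef_pos: [583.2, -300.6, 73.6]
tool_rot: [[0.909, -0.418, 0.003], [-0.418, -0.909, 0.003], [0.001, -0.003, -1.0]]
force: [1.9, 8.0, 6.8]
opening: 19.0
grasp_force: 40.1
t 29.12 tcp [ 583.2 -300.6   73.6] ang x -24.69 tilt [ 0.003  0.003 -1.   ] F [1.9 8.  6.8] op 19.0 g 40.1 j [ 0.62  0.5  -0.29  1.5   0.14  1.16 -1.69]
travel~ 46.6 toolF [-1.6 -8.1 -6.8]
t 29.38 tcp [ 581.6 -304.2   73.5] ang x -24.79 tilt [ 0.002  0.001 -1.   ] F [-1.4  4.1  7.3] op 19.5 g 40.2 j [ 0.62  0.5  -0.28  1.5   0.15  1.16 -1.69]
travel~ 50.6 toolF [-3.  -3.1 -7.3]
t 29.62 tcp [ 580.5 -306.5   73.5] ang x -24.82 tilt [ 0.001 -0.    -1.   ] F [-1.6  2.2  6.8] op 19.3 g 40.2 j [ 0.63  0.5  -0.28  1.5   0.15  1.16 -1.69]
travel~ 53.1 toolF [-2.4 -1.3 -6.8]
t 29.88 tcp [ 579.6 -308.4   73.6] ang x -24.84 tilt [ 0.001 -0.    -1.   ] F [-2.4  2.5  6.9] op 19.2 g 40.2 j [ 0.63  0.5  -0.28  1.5   0.15  1.16 -1.68]
travel~ 55.2 toolF [-3.3 -1.3 -6.9]
```

```bash
for i in 1; do
python3 -m creep '{"rows":[{"dx":0,"dy":0.02,"dz":0,"yaw":0,"fingers":10},{"dx":0,"dy":0.02,"dz":0,"yaw":0,"fingers":10}]}' 40 >/dev/null; python3 q.py
python3 -m creep '{"rows":[{"dx":0,"dy":0,"dz":0,"yaw":0,"fingers":10},{"dx":0,"dy":0,"dz":0,"yaw":0,"fingers":10}]}' 40 >/dev/null; python3 q.py
python3 -m creep '{"rows":[{"dx":0,"dy":0.02,"dz":0,"yaw":0,"fingers":10},{"dx":0,"dy":0.02,"dz":0,"yaw":0,"fingers":10}]}' 40 >/dev/null; python3 q.py
done
```

```text
t 30.12 tcp [ 579.5 -308.5   73.5] ang x -24.79 tilt [ 0.002  0.001 -1.   ] F [-0.8  4.8  8.5] op 19.4 g 40.2 j [ 0.63  0.5  -0.28  1.5   0.15  1.16 -1.68]
travel~ 55.3 toolF [-2.7 -4.  -8.5]
t 30.38 tcp [ 579.5 -308.5   73.5] ang x -24.79 tilt [ 0.002  0.001 -1.   ] F [-1.4  4.8  6.5] op 19.3 g 40.2 j [ 0.63  0.5  -0.28  1.5   0.15  1.16 -1.68]
travel~ 55.3 toolF [-3.3 -3.8 -6.5]
t 30.62 tcp [ 579.5 -308.5   73.6] ang x -24.74 tilt [ 0.002  0.002 -1.   ] F [-0.1  6.9  7. ] op 19.1 g 40.2 j [ 0.63  0.5  -0.28  1.5   0.14  1.16 -1.68]
travel~ 55.4 toolF [-3.  -6.3 -7. ]
```

```bash
python3 -m creep '{"rows":[{"dx":0,"dy":-0.035,"dz":0,"yaw":0,"fingers":10},{"dx":0,"dy":-0.035,"dz":0,"yaw":0,"fingers":10},{"dx":0,"dy":-0.035,"dz":0,"yaw":0,"fingers":10}]}' 40 >/dev/null; python3 q.py
python3 - <<'E'
from h import *
p=[516.8,-300.7,np.radians(-25.2)]
b=cam("top");f=cam("scene");w=cam("wrist")
cv2.imwrite("pics/c8.png",np.hstack([cv2.resize(w["pixels"],(400,300)),cv2.resize(f["pixels"][150:360,170:450],(400,300))]))
for c in(b,f):
  for n in("cream_jar","lotion_pot"): print(n,[pts(c,[r["xy"]]).round() for r in arm.recognise(c,n)[:1]])
uv,P=cloud(f);M=tof(P,p);k=(M[:,2]>120)&(M[:,2]<134)&(abs(M[:,0]+2)<16)&(abs(M[:,1]+25)<25);print(np.percentile(M[k],[2,50,98],axis=0).round(1).tolist())
E
```

```text
t 31.0 tcp [ 579.6 -308.4   73.5] ang x -24.83 tilt [ 0.001 -0.    -1.   ] F [-2.1  2.3  8.7] op 19.3 g 40.3 j [ 0.63  0.5  -0.28  1.5   0.15  1.16 -1.68]
travel~ 55.2 toolF [-2.8 -1.3 -8.7]
cream_jar [array([[463., 111.,  25.]])]
lotion_pot [array([[556.,  55.,  31.]])]
cream_jar [array([[456.,  97.,  25.]])]
lotion_pot [array([[560.,  44.,  27.]])]
[[-8.5, -46.8, 121.0], [-0.7, -27.9, 127.9], [4.1, -1.7, 130.8]]
```

View pics/c8.png

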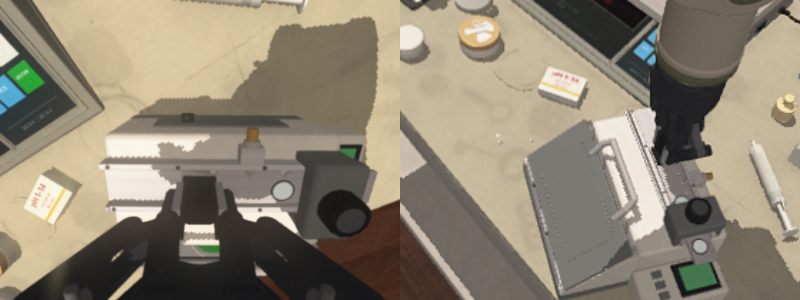

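The flap is shut, the dish shows green through the gap behind its edge, and the tab is gripped at wrist px (200,195) in the second notch. The jar and pot have not moved. Handing in.

```bash
python3 -c "
from station import arm
print(arm.job_done())"
```

```text
the job is handed in; nothing more can be done
None
```

I handed the job in at about 31 s: the dish is level in the recess, the flap is shut, the slide is still gripped in the second notch, and the jar and pot are untouched. The fingertips end about 40 mm short of the reported TCP, so my first grip on the handle closed on air; I allowed for the offset after that, though one lowering of the dish still pressed the fingertips on the stage at about 30 N.

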